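# Put the touch-up markers away and set the straightedge for taping

## Task

The corner touch-up on this frame is done and its back gets taped next. Stand every marker, cap up, in a well of its own in the blue case until it rests on the bottom, then press the lid down until it snaps fully shut. Also lay the steel straightedge flat on the backing board with a long edge flush against the inner edge of the rail with the two brass hangers, roughly midway along it, and leave the other things on the bench where they are.

Things in the scene. Friction and masses are not known exactly. Their poses are not given: they have to be found in the camera images.
- case: blue marker case, fixed to the bench, 264 x 96 mm, rim 85 mm above the bench. Origin: centre of its underside; x along the row of six wells, y towards the hinge side, z up. Each well is 38 x 38 mm, 75 mm deep (floor 10 mm above the bench); centres at y = 0, x = -105, -63, -21, 21, 63, 105 mm.
- well0 (a point): centre of the mouth of well 0 at rim height, 75 mm above its floor, at x = -105 mm of the case; axes as the case
- well5 (a point): centre of the mouth of well 5 at rim height, 75 mm above its floor, at x = 105 mm of the case; axes as the case
- lid (a joint): lid's hinge angle, rad: 0 shut, grows as it opens; starts at 1.65 to 1.9 (upright), stop at 1.95. A stiff hinge (0.2 N m): it stays about where it is left. A sprung catch at the middle of the free side resists from about 0.13 to 0.06 rad; 5 N at lid_press along its arc (up to 20 N straight down: the pads drag on the face) takes it past; it then snaps to 0 and stays.
- lid_hinge (a point): point on the lid's hinge line, at the middle of its length, at the case's rim height (85 mm), 48 mm from the case's middle on the +y side; axes turn with the lid (as the case's when shut). It runs along the case's x; opening turns the free side (-y when shut) up and over to +y.
- lid_press (a point): pressing point on the lid's outer top face, 80 mm from the hinge, 16 mm from the free edge, middle of its length; case frame (0, -32, 141) mm when shut; axes turn with the lid, z out of the top face. The lid is a hollow cap 264 x 96 x 56 mm (52 mm clear inside). A yellow tongue on its free side reaches 10 mm below the rim and 10 mm out.
- frame: black picture frame lying face down, fixed, 280 x 210 mm, rails 24 mm wide and 22 mm high, around a tan backing board 232 x 162 mm whose top is 14 mm above the bench (rails stand 8 mm above the board). Two brass hanger plates mark one long rail, on its +y side. Origin: centre of its underside; x along the long rails, z up.
- frame_edge (a point): foot of the inner edge of the rail with the brass hangers, at its middle, on the board's top: 81 mm along the frame's +y from its centre, 14 mm up; axes as the frame (x along the edge, the rail is on the +y side, the board on -y)
- straightedge: steel straightedge 180 x 60 x 5 mm, loose, 0.2 kg, with a red grip bar on its middle 110 mm long (along x), 12 mm wide, from 5 to 35 mm above its underside. Origin: centre of its underside, x along its length, z up; its long edges are 30 mm either side of the origin. Both long edges are alike.
- marker_red: touch-up marker, white barrel with red cap and red band near its foot, round, 28 mm diameter, 120 mm long (cap from 80 to 120 mm), 0.06 kg, stands upright on the bench, cap up. Origin: centre of its foot; z along it to the cap. May be absent (None).
- marker_yellow: touch-up marker, white barrel with yellow cap and yellow band near its foot, round, 28 mm diameter, 120 mm long (cap from 80 to 120 mm), 0.06 kg, stands upright on the bench, cap up. Origin: centre of its foot; z along it to the cap. May be absent (None).
- marker_green: touch-up marker, white barrel with green cap and green band near its foot, round, 28 mm diameter, 120 mm long (cap from 80 to 120 mm), 0.06 kg, stands upright on the bench, cap up. Origin: centre of its foot; z along it to the cap. May be absent (None).
- marker_orange: touch-up marker, white barrel with orange cap and orange band near its foot, round, 28 mm diameter, 120 mm long (cap from 80 to 120 mm), 0.06 kg, stands upright on the bench, cap up. Origin: centre of its foot; z along it to the cap. May be absent (None).
- marker_black: touch-up marker, white barrel with black cap and black band near its foot, round, 28 mm diameter, 120 mm long (cap from 80 to 120 mm), 0.06 kg, stands upright on the bench, cap up. Origin: centre of its foot; z along it to the cap. May be absent (None).
- marker_blue: touch-up marker, white barrel with blue cap and blue band near its foot, round, 28 mm diameter, 120 mm long (cap from 80 to 120 mm), 0.06 kg, stands upright on the bench, cap up. Origin: centre of its foot; z along it to the cap. May be absent (None).
- tape_black: roll of black tape lying flat, 104 mm diameter, 48 mm high. Not part of the job. Origin: its underside
- tape_brown: roll of brown tape lying flat, 96 mm diameter, 25 mm high. Not part of the job. Origin: its underside
- staple_box: small cardboard staple box, 70 x 45 x 30 mm, it may stand among the markers. Not part of the job. Origin: its underside
- knife: utility knife with red handle, 130 x 24 x 14 mm. Not part of the job. Origin: its underside
- jar: glass jar, 64 mm diameter, 80 mm high. Not part of the job. Origin: its underside

How it is judged (in metres and radians):
On the way, in this order (a step that is already met when the one before it is completed fails the run):
1. every marker stands cap up on the floor of a well, lid still open (z of marker_red in the frame of case between 0.005 and 0.015 m and x of marker_red in the frame of case between -0.13 and 0.13 m and y of marker_red in the frame of case between -0.022 and 0.022 m and angle between each of marker_red, marker_yellow, marker_green, marker_orange, marker_black, marker_blue's own z axis and vertical below 0.25 rad and z of marker_yellow in the frame of case between 0.005 and 0.015 m and x of marker_yellow in the frame of case between -0.13 and 0.13 m and y of marker_yellow in the frame of case between -0.022 and 0.022 m and z of marker_green in the frame of case between 0.005 and 0.015 m and x of marker_green in the frame of case between -0.13 and 0.13 m and y of marker_green in the frame of case between -0.022 and 0.022 m and z of marker_orange in the frame of case between 0.005 and 0.015 m and x of marker_orange in the frame of case between -0.13 and 0.13 m and y of marker_orange in the frame of case between -0.022 and 0.022 m and z of marker_black in the frame of case between 0.005 and 0.015 m and x of marker_black in the frame of case between -0.13 and 0.13 m and y of marker_black in the frame of case between -0.022 and 0.022 m and z of marker_blue in the frame of case between 0.005 and 0.015 m and x of marker_blue in the frame of case between -0.13 and 0.13 m and y of marker_blue in the frame of case between -0.022 and 0.022 m and value of joint lid above 0.5 rad), for 0.2 s.
2. the lid is pressed fully shut past its catch (value of joint lid below 0.03 rad), for 0.2 s.
At the end, for the whole second after the job is handed in: Every marker stands cap up on a well's floor (within 5 mm, tilt under 0.25 rad); lid shut (under 0.03 rad); straightedge at rest flat on the board, edge within 2.5 mm of the hanger rail's inner edge, parallel within 0.03 rad, its middle within 45 mm of the rail's middle (z of marker_red in the frame of case between 0.005 and 0.015 m and x of marker_red in the frame of case between -0.13 and 0.13 m and y of marker_red in the frame of case between -0.022 and 0.022 m and angle between each of marker_red, marker_yellow, marker_green, marker_orange, marker_black, marker_blue's own z axis and vertical below 0.25 rad and z of marker_yellow in the frame of case between 0.005 and 0.015 m and x of marker_yellow in the frame of case between -0.13 and 0.13 m and y of marker_yellow in the frame of case between -0.022 and 0.022 m and z of marker_green in the frame of case between 0.005 and 0.015 m and x of marker_green in the frame of case between -0.13 and 0.13 m and y of marker_green in the frame of case between -0.022 and 0.022 m and z of marker_orange in the frame of case between 0.005 and 0.015 m and x of marker_orange in the frame of case between -0.13 and 0.13 m and y of marker_orange in the frame of case between -0.022 and 0.022 m and z of marker_black in the frame of case between 0.005 and 0.015 m and x of marker_black in the frame of case between -0.13 and 0.13 m and y of marker_black in the frame of case between -0.022 and 0.022 m and z of marker_blue in the frame of case between 0.005 and 0.015 m and x of marker_blue in the frame of case between -0.13 and 0.13 m and y of marker_blue in the frame of case between -0.022 and 0.022 m and value of joint lid below 0.03 rad and y of straightedge in the frame of frame_edge between -0.0335 and -0.0275 m and x of straightedge in the frame of frame_edge between -0.045 and 0.045 m and z of straightedge in the frame of frame_edge between -0.003 and 0.004 m and angle between straightedge's own z axis and vertical below 0.03 rad and angle between the x axis of straightedge and the x axis of frame, either way round below 0.03 rad and linear speed of straightedge below 0.01 m/s); the robot touches nothing.
It fails at once if a bystander is pushed more than 40 mm from its place (distance of any of tape_black, tape_brown, staple_box, knife, jar from where it was at the start of the episode above 0.04 m).
Of marker_red, marker_yellow, marker_green, marker_orange, marker_black, marker_blue only 4 to 6 are there at a start; the rules pass over those that are not, and their reading is None.
At some moment in a run one of straightedge may be knocked a few centimetres aside while the robot is not near it.
It also fails if it takes over 208 s, if anything falls off the work surface, if the arm or the gripper's body presses on something with over 40 N, if the wrist force passes 120 N, or if a joint passes its speed limit or range.

## Robot

A 6-joint arm with a two-finger parallel gripper is mounted at the origin on the work surface. World frame = base frame: x ahead of the robot, y to its left, z up, the work surface at z = 0. Lengths are in mm, angles in rad, forces in N, time in s.
With the tool pointing down it reaches from about 350 to 975 mm from the base axis. Payload 17.4 kg.
Tool frame: the origin (TCP) lies at the very end of the fingers, on their centre line; the grasp point (between the pads) lies 19 mm behind it; z points along the fingers, y is the direction in which the jaws open and shut (so a half turn about z gives the same grasp; the last joint's range is limited). The gripper opens to 85 mm and grips with 20 to 120 N. Pads are 22 mm wide; open, the fingers measure 114 mm over their backs; the gripper's body (76 mm by 85 mm) begins 54 mm behind the grasp point. The pads swing forward as they close: fully open they stand 13 mm farther back than shut.
Start: joints at [1.238, 0.116, 1.442, -0, 1.584, -0.038], TCP at [196.128, 645.884, 231.303] pointing down, gripper open.
Joint ranges: [-2.83, 2.83], [-0.83, 2.19], [0.07, 2.5], [-1.14, 4.28], [0.01, 3], [-2.97, 2.97]. Speed limits (rad/s): [1.89, 1.89, 2.22, 3.14, 3.14, 3.14].

## Interface

Orientations are given as a 3x3 rotation matrix whose columns are the frame's x, y, z axes.
In Python, from rig import readout, cams, ticket gives the robot as it stands.
- The arm moves only by the tool servo_tool, never from a script. Its argument "steps" is text: rows parted by semicolons, each of 4 numbers parted by spaces: the shift along the world's x, y, z as a fraction of full scale, then the turn about the world's z as a fraction of full scale. A call has 1 to 20 rows; each row is the pose to reach, as a shift and turn from the pose commanded when the call began; what a row does not reach only later rows make up. Full scale, the value 1, is 0.2 m for a shift and pi/4 rad for a turn. A row lasts 1/10 s, in which the tool goes at most 50 mm and 8.59 degrees, less where a joint would pass 70% of its speed; a pose out of reach is approached as far as the arm can. A call with a number of a shift or a turn outside -1 to 1 is refused whole. A call with a gripper value outside its range is refused whole. "jaw" is the opening, from -1 (shut) to 1 (fully open), set as the call begins (left out, the last holds). The fingers move at their own pace and stop on an object; "squeeze" is the grip in N (left out, the last holds). Time passes only in rows, so rows that repeat a pose let the fingers close. It gives the time, the measured TCP pose, the force and the opening at its end, in the units of the state.
- readout.sense(): the state, without advancing time (a new reading comes with each control period).
- cams.capture(name): name is "scene" or "side" or "wrist"; returns a dict with "color" (420x560x3 uint8, blue, green, red), "K" (3x3 intrinsics, pixels), "k1" (the pictures are not rectified: a ray, as slopes to the right and down, at radius r is drawn at 1 + k1 r^2 times it, then the intrinsics apply), "view" (4x4, takes a point from world to camera coordinates). Camera axes: x right, y down, z forward; pixel columns grow to the right and rows downward; lengths in mm; the calibration is good to about 2 mm. A picture is of the moment at which its call begins. There is no depth.
- ticket.job_done(): hands the job in, once; it reports no verdict.
The state is a dict: "t": time; "joints": joint angles; "joint_vel": joint speeds; "tau": joint torques, N m; "position": TCP position; "eef_rot": TCP orientation; "ft_force": force on the tool from outside, world axes, zero at the start; "ft_torque": the same for the moment, N m; "width": finger opening in mm.
Only numpy, scipy, OpenCV 4.12 (cv2) and the standard library are available. Lean on these libraries where they do the work, as an engineer would, in place of code of your own. Each camera call takes 0.05 s, during which the arm holds its last target.

## Working session

There is one attempt and no reset: what is moved stays moved. The work goes in short steps, Python scripts to look and compute and a tool call to move; the robot and the scene stay as the last step left them, time stands still between calls to the robot, and variables do not carry over. Pictures are saved under pics/ and viewed, and the job is handed in when it is done.

Besides the shell and the picture viewer there is one more tool, called after "Request:" by a JSON object that holds its "method" and its "body". servo_tool: Moves the arm, as the interface text tells. Its arguments: {"type":"object","properties":{"steps":{"type":"string"},"jaw":{"type":"number"},"squeeze":{"type":"number"}},"required":["steps"]}

```bash
ls; mkdir -p pics; python3 - <<'E'
from rig import readout,cams
import cv2
print(readout.sense())
for n in ["scene","side","wrist"]:
    c=cams.capture(n); cv2.imwrite(f"pics/{n}0.png",c["color"]); print(n,c["K"],c["k1"],c["view"])
E
```

```text
pics
{'t': 0.0, 'joints': array([ 1.23818371e+00,  1.16509226e-01,  1.44227318e+00,  1.34691963e-05,
        1.58399925e+00, -3.78124932e-02]), 'joint_vel': array([ 7.16195940e-04,  6.40328978e-04, -7.73710008e-04,  4.86588561e-05,
       -8.18921649e-04,  1.46267858e-03]), 'tau': array([ 1.76917234e-03, -7.31955314e+01, -6.32509446e+01,  2.31315207e-04,
        5.84309237e-03,  7.75741728e-05]), 'position': array([196.07078202, 645.69610237, 230.5415885 ]), 'eef_rot': array([[-9.56860273e-01,  2.90548202e-01, -4.00953848e-04],
       [ 2.90548473e-01,  9.56859620e-01, -1.11943451e-03],
       [ 5.84068626e-05, -1.18763894e-03, -9.99999293e-01]]), 'ft_force': array([ 0.32241256,  0.7748138 , -0.42416402]), 'ft_torque': array([ 0.01253585,  0.00697194, -0.00674012]), 'width': 85.55171801544228}
scene [[384.95531977   0.         277.83223731]
 [  0.         384.95531977 203.10434506]
 [  0.           0.           1.        ]] 0.0006353145582937792 [[-2.14682726e-01  9.76682195e-01  1.79388939e-03  1.34512758e+02]
 [ 5.79795732e-01  1.28921473e-01 -8.04497460e-01 -2.75442548e+02]
 [-7.8
[... 274 characters left out ...]
3792536 [[-9.87908485e-01 -1.54120610e-01 -1.68423036e-02  5.89282842e+02]
 [-9.22445809e-02  6.71620112e-01 -7.35130847e-01  1.63897525e+02]
 [ 1.24610444e-01 -7.24688390e-01 -6.77715998e-01  9.16564964e+02]
 [ 0.00000000e+00  0.00000000e+00  0.00000000e+00  1.00000000e+00]]
wrist [[320.39476128   0.         272.31078471]
 [  0.         320.39476128 210.20210353]
 [  0.           0.           1.        ]] 0.0011191897340712433 [[ 2.90624136e-01  9.56837293e-01 -7.78257617e-05 -6.76202097e+02]
 [ 9.16799195e-01 -2.78439915e-01  2.86269891e-01 -3.73650326e+01]
 [ 2.73892037e-01 -8.32682903e-02 -9.58149020e-01  3.79270276e+02]
 [ 0.00000000e+00  0.00000000e+00  0.00000000e+00  1.00000000e+00]]
```

View pics/scene0.png

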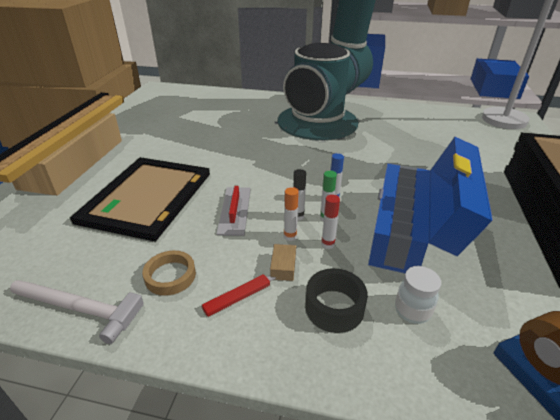

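View pics/side0.png

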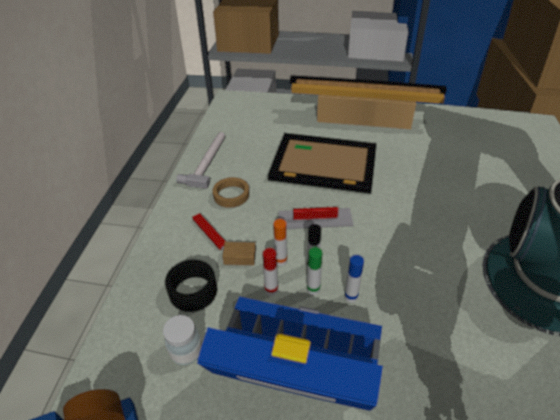

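View pics/wrist0.png

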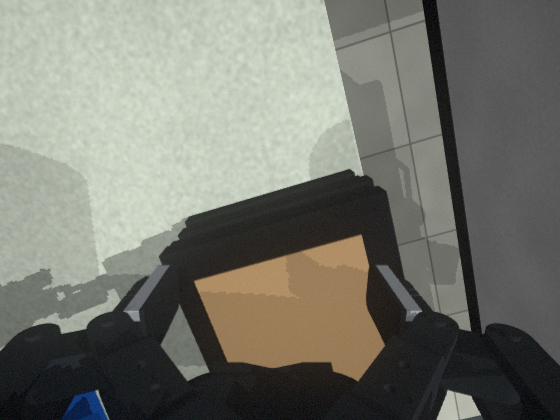

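```bash
cat > h.py <<'E'
import numpy as np, cv2
from rig import readout,cams
def cap(n): return cams.capture(n)
def proj(c,P):
    P=np.atleast_2d(np.asarray(P,float)); q=(c["view"][:3,:3]@P.T).T+c["view"][:3,3]
    s=q[:,:2]/q[:,2:]; r2=(s**2).sum(1,keepdims=True); s=s*(1+c["k1"]*r2)
    return s*[c["K"][0,0],c["K"][1,1]]+[c["K"][0,2],c["K"][1,2]]
def ray(c,uv):
    uv=np.asarray(uv,float); d=(uv-[c["K"][0,2],c["K"][1,2]])/[c["K"][0,0],c["K"][1,1]]
    s=d.copy()
    for _ in range(20): s=d/(1+c["k1"]*(s@s))
    R=c["view"][:3,:3]; o=-R.T@c["view"][:3,3]; v=R.T@np.array([s[0],s[1],1]); return o,v/np.linalg.norm(v)
def onz(c,uv,z):
    o,v=ray(c,uv); return o+v*(z-o[2])/v[2]
def tri(c1,u1,c2,u2):
    A=np.zeros((3,3)); b=np.zeros(3)
    for c,u in((c1,u1),(c2,u2)):
        o,v=ray(c,u); M=np.eye(3)-np.outer(v,v); A+=M; b+=M@o
    return np.linalg.solve(A,b)
def big(c,x0,y0,x1,y1,name,s=3):
    im=cv2.resize(c["color"][y0:y1,x0:x1],None,fx=s,fy=s,interpolation=cv2.INTER_CUBIC); cv2.imwrite("pics/"+name,im)
E
python3 - <<'E'
from h import *
s=cap("scene"); d=cap("side")
big(s,210,130,500,340,"s1.png",2.75); big(d,150,190,400,410,"d1.png",2.7)
big(s,60,140,270,260,"s2.png",3.8); big(d,250,120,400,240,"d2.png",4.8)
E
```

```text
(no output)
```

View pics/s1.png

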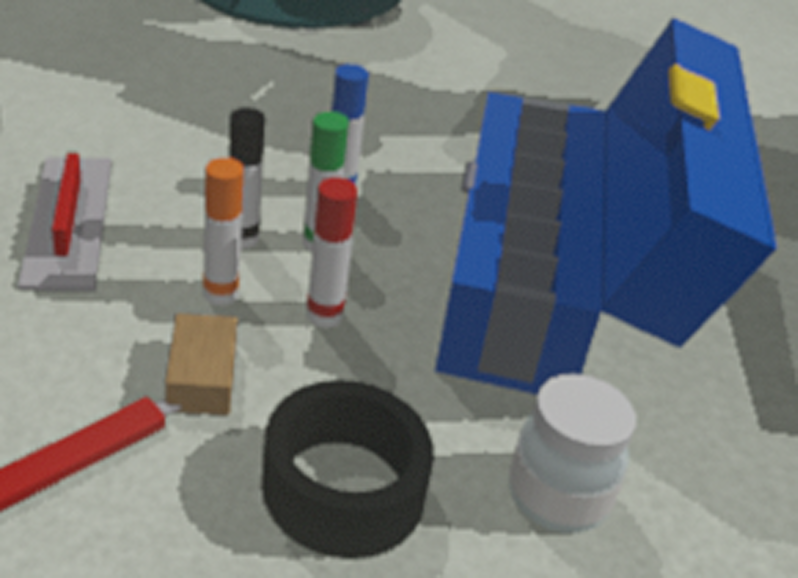

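View pics/d1.png

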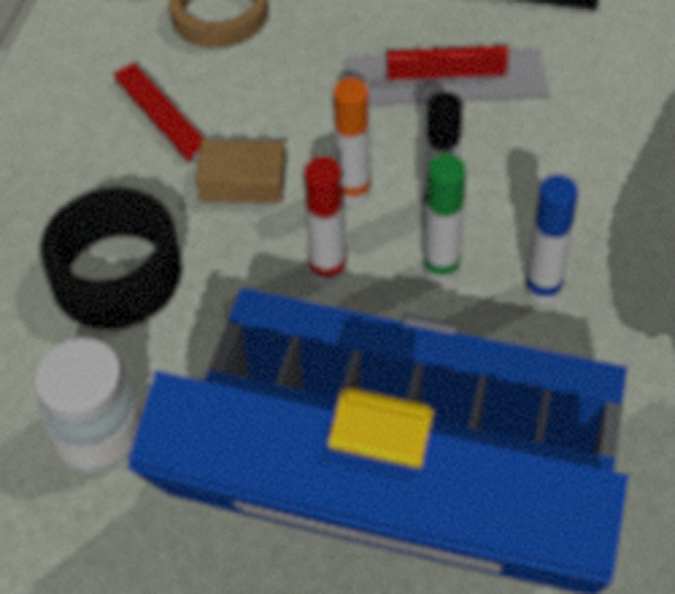

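View pics/s2.png

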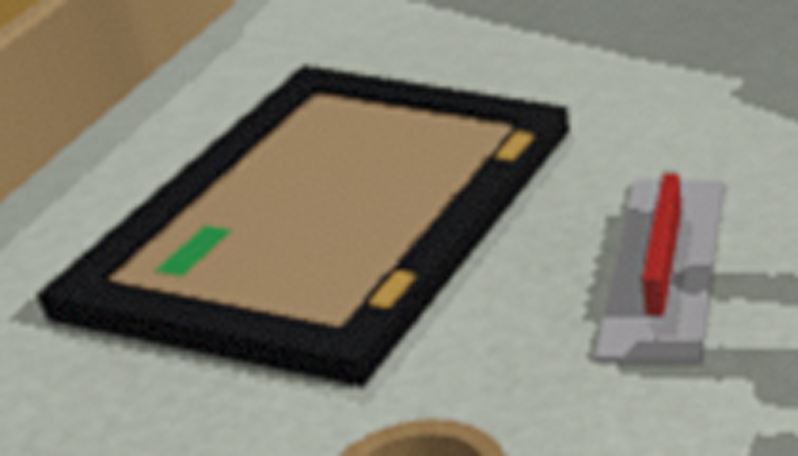

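View pics/d2.png

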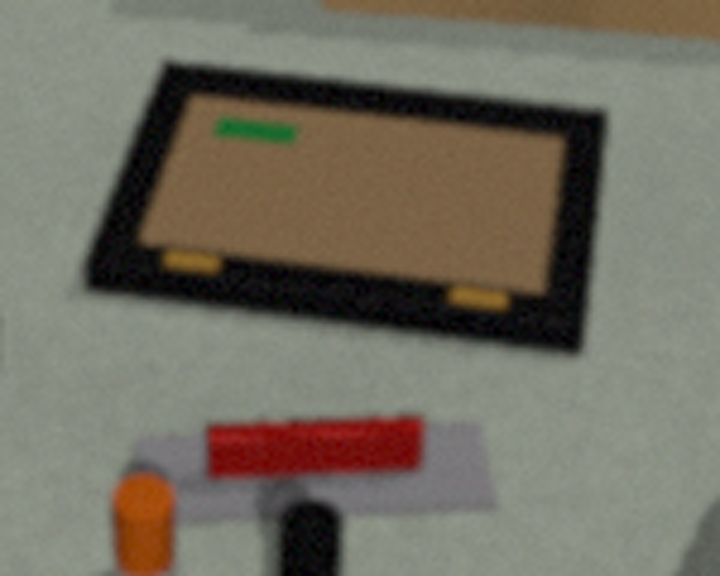

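```bash
cat > meas.py <<'E'
from h import *
def caps(s,d,verbose=True):
    rng={'red':(((0,150,60),(6,255,255)),),'orange':(((8,180,120),(16,255,255)),),'green':(((50,120,40),(75,255,255)),),'blue':(((105,150,60),(125,255,255)),)}
    return rng
E
python3 - <<'E'
from h import *
s=cap("scene"); d=cap("side")
hs=cv2.cvtColor(s["color"],cv2.COLOR_BGR2HSV); hd=cv2.cvtColor(d["color"],cv2.COLOR_BGR2HSV)
rng={'red':((0,150,60),(6,255,255)),'orange':((7,180,100),(18,255,255)),'green':((50,110,40),(85,255,255)),'blue':((105,150,40),(125,255,255)),'black':((0,0,0),(180,255,60))}
boxS=(284,150,345,248); boxD=(255,215,372,305)
for n,(lo,hi) in rng.items():
  for t,h,b in(("S",hs,boxS),("D",hd,boxD)):
    m=np.zeros(h.shape[:2],np.uint8); x0,y0,x1,y1=b
    m[y0:y1,x0:x1]=cv2.inRange(h,np.array(lo),np.array(hi))[y0:y1,x0:x1]
    k,l,st,ce=cv2.connectedComponentsWithStats(m)
    print(n,t,[(st[i].tolist(),ce[i].round(1).tolist()) for i in range(1,k) if st[i,4]>25])
E
```

```text
red S [([325, 195, 14, 23, 248], [332.1, 205.5]), ([323, 240, 12, 5, 28], [328.1, 242.2])]
red D [([294, 215, 43, 4, 125], [313.2, 216.2]), ([263, 248, 14, 22, 213], [269.4, 258.6])]
orange S [([286, 188, 12, 21, 126], [292.9, 195.2])]
orange D [([274, 219, 12, 21, 201], [279.5, 228.9])]
green S [([324, 170, 13, 22, 227], [329.6, 180.5])]
green D [([308, 247, 14, 22, 249], [314.5, 257.7])]
blue S [([333, 154, 11, 19, 109], [338.5, 161.0])]
blue D [([349, 256, 14, 21, 241], [355.6, 265.8]), ([255, 300, 21, 5, 53], [261.8, 302.9])]
black S [([294, 170, 12, 20, 213], [299.5, 179.0])]
black D [([308, 224, 13, 22, 248], [313.8, 234.4])]
```

```bash
python3 - <<'E'
from h import *
s=cap("scene"); d=cap("side")
P={'red':((332,205.8),(269.5,258.7)),'orange':((291.5,198.7),(279.6,228.9)),'green':((329.8,180.7),(314.5,257.8)),'blue':((337.8,163.1),(355.6,266)),'black':((299.6,179.2),(314,234.6))}
for n,(a,b) in P.items(): print(n,tri(s,a,d,b).round(1),onz(s,a,100).round(1)[:2],onz(d,b,100).round(1)[:2])
S1=lambda x,y:(210+x/2.75,130+y/2.75); D1=lambda x,y:(150+x/2.7,190+y/2.7)
print("case +x free",onz(s,S1(462,282),85).round(1),onz(d,D1(240,292),85).round(1))
print("case -x free",onz(s,S1(488,95),85).round(1),onz(d,D1(625,368),85).round(1))
# lid free top corners
print("tongue etc lid -x top?",tri(s,S1(673,20),d,D1(625,477)).round(1),"lid +x",tri(s,S1(690,195),d,D1(157,375)).round(1))
S2=lambda x,y:(60+x/3.8,140+y/3.8); D2=lambda x,y:(250+x/4.8,120+y/4.8)
for n,a,b in(("+x-y",(40,298),(165,65)),("+x+y",(362,380),(90,285)),("-x+y",(568,108),(580,345)),("-x-y",(305,67),(605,113))):
  print("frame",n,onz(s,S2(*a),22).round(1),onz(d,D2(*b),22).round(1))
for n,a,b in(("i+x+y",(345,326),(140,245)),("i-x+y",(530,125),(545,294)),):
  print("inner top",n,onz(s,S2(*a),18).round(1),onz(d,D2(*b),18).round(1))
for n,a,b in(("+x-",(595,360),(140,437)),("+x+y",(702,362),(175,522)),("-x+",(723,183),(495,505)),("-x-",(632,180),(482,425))):
  print("se",n,onz(s,S2(*a),5).round(1),onz(d,D2(*b),5).round(1))
print("bar top+x",onz(s,S2(652,278),35).round(1),"-x",onz(s,S2(671,176),35).round(1), "D", onz(d,D2(208,427),35).round(1),onz(d,D2(422,420),35).round(1))
for n,p in(("staple",(210,335)),("knife tip",(180,408)),("taperim left",(262,430)),("tape top",(350,382)),("jar top l",(540,400)),("jar top r",(632,410))):
  print(n,onz(s,S1(*p),{"s":30,"k":14,"t":48,"j":80}[n[0]]).round(0))
E
```

```text
red [602.  102.4 101.6] [600.1 102.5] [602.2 100.8]
orange [595.3  20.4 101.7] [594.   20.7] [595.4  17.5]
green [515.3  88.7 102.7] [511.3  88.6] [515.4  86.2]
blue [435.2  98.2 101.6] [433.3  98.5] [434.9  96.2]
black [522.4  25.  101.6] [519.5  24.3] [522.6  24. ]
case +x free [643.9 193.4  85. ] [644.5 190.6  85. ]
case -x free [388.6 212.7  85. ] [383.7 214.8  85. ]
tongue etc lid -x top? [396.8 339.  174. ] lid +x [653.5 314.1 180.5]
frame +x-y [ 665.2 -457.1   22. ] [ 657.7 -457.7   22. ]
frame +x+y [ 690.  -243.1   22. ] [ 666.1 -234.7   22. ]
frame -x+y [ 400.  -234.3   22. ] [ 397.9 -220.3   22. ]
frame -x-y [ 387.6 -440.3   22. ] [ 382.9 -441.9   22. ]
inner top i+x+y [ 646.  -276.5   18. ] [ 645.2 -278.8   18. ]
inner top i-x+y [ 420.7 -254.6   18. ] [ 416.8 -265.9   18. ]
se +x- [ 629.1 -134.3    5. ] [ 622.6 -135.4    5. ]
se +x+y [617.7 -74.7   5. ] [595.6 -76.7   5. ]
se -x+ [ 441.8 -111.8    5. ] [ 437.9 -110.5    5. ]
se -x- [ 451.6 -171.9    5. ] [ 446.7 -168.8    5. ]
bar top+x [ 586.4 -112.2   35. ] -x [ 483.7 -132.8   35. ] D [ 584.3 -115.9   35. ] [ 478.3 -135.7   35. ]
staple [674.  27.  30.]
knife tip [732.  19.  14.]
taperim left [769.  79.  48.]
tape top [716. 128.  48.]
jar top l [738. 241.  80.]
jar top r [734. 294.  80.]
```

Request:
{"method": "servo_tool", "body": {"steps": "0.2 -0.2 0.5 0.1; 0.4 -0.4 0.5 0.27; 0.6 -0.7 0.5 0.27; 0.8 -1 0.5 0.27; 0.8 -1 0.5 0.27; 0.8 -1 0.5 0.27; 0.8 -1 0.5 0.27"}}

```text
t: 1.15
position: [358.5, 442.7, 332.8]
eef_rot: [[-0.996, 0.087, 0.002], [0.087, 0.996, 0.001], [-0.002, 0.001, -1.0]]
ft_force: [0.4, 0.1, 0.3]
width: 85.1
```

Request:
{"method": "servo_tool", "body": {"steps": "0.2 -0.25 0 0; 0.4 -0.5 0 0; 0.6 -0.75 0 0; 0.72 -1 0 0; 0.72 -1 0 0; 0.72 -1 0 0;0.72 -1 0 0;0.72 -1 0 0"}}

```text
t: 1.95
position: [499.8, 246.7, 331.3]
eef_rot: [[-0.997, 0.082, -0.0], [0.082, 0.997, 0.0], [0.0, 0.0, -1.0]]
ft_force: [0.1, 0.1, 0.3]
width: 85.3
```

```bash
python3 - <<'E'
from h import *
w=cap("wrist"); cv2.imwrite("pics/w1.png",w["color"]); r=readout.sense(); print(r["t"],r["position"],r["eef_rot"][:,1])
E
```

```text
2.0 [499.63250992 246.93231706 331.28778494] [8.13226478e-02 9.96687819e-01 1.34884631e-04]
```

View pics/w1.png

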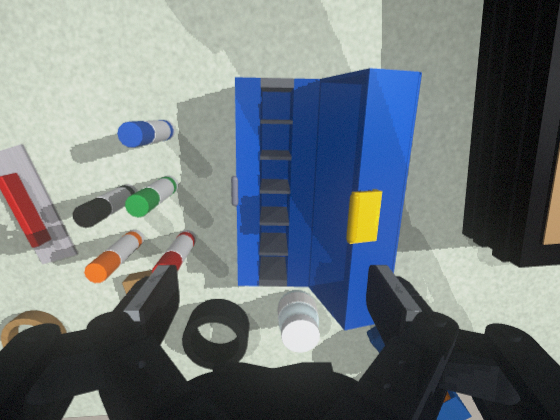

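```bash
python3 - <<'E'
from h import *
w=cap("wrist"); big(w,225,65,345,295,"w2.png",2.6); big(w,60,105,220,300,"w3.png",3)
E
```

```text
(no output)
```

View pics/w2.png

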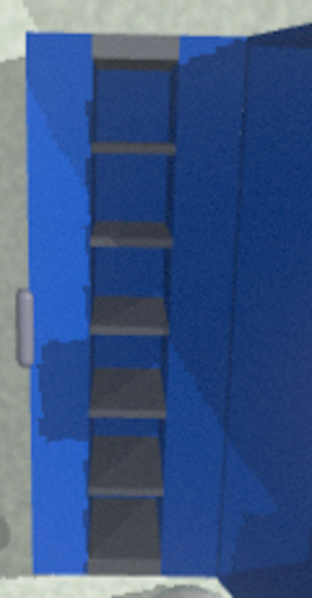

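View pics/w3.png

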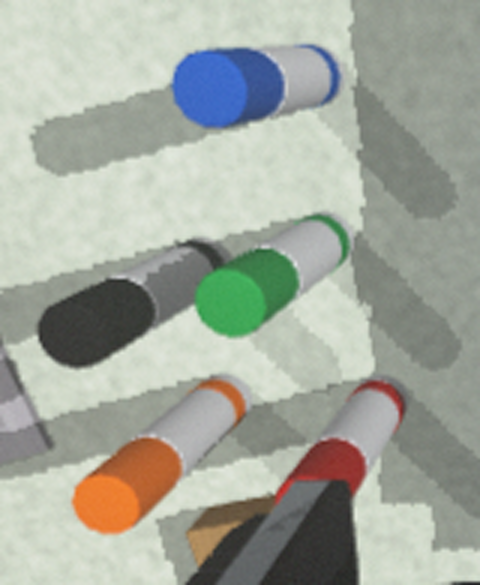

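```bash
python3 - <<'E'
from h import *
w=cap("wrist")
f=lambda x,y:onz(w,(225+x/2.6,65+y/2.6),85)
A=dict(tl=f(27,33),bl=f(33,575),gl=f(91,35),gr=f(180,38),ht=f(247,38),hb=f(219,577),gbl=f(88,575),gbr=f(157,577))
for k,v in A.items(): print(k,v.round(1))
d=A['bl']-A['tl']; print(np.hypot(*d[:2]),np.arctan2(d[1],d[0]))
d=A['hb']-A['ht']; print(np.hypot(*d[:2]),np.arctan2(d[1],d[0]))
print("centre",(A['tl']+A['bl']+A['ht']+A['hb'])/4)
g=lambda x,y:onz(w,(60+x/3,105+y/3),120).round(1)[:2]
print("blue",g(211,90),"green",g(231,302),"orange",g(107,503),"black",g(78,332))
g=lambda x,y:onz(w,(60+x/3,105+y/3),0).round(1)[:2]
print("foot red",g(382,402),"green",g(327,237),"orange",g(226,397),"blue",g(318,75))
E
```

```text
tl [384.5 216.1  85. ]
bl [647.7 189.1  85. ]
gl [387.6 243.8  85. ]
gr [391.9 282.3  85. ]
ht [394.3 311.3  85. ]
hb [656.9 286.5  85. ]
gbl [650.1 217.9  85. ]
gbr [654.2 254.   85. ]
264.5796058409248 -0.10227467527966518
263.78038642283127 -0.09434227331005482
centre [520.86626474 250.76366133  85.        ]
blue [436.3 100. ] green [515.1  91.2] orange [595.2  23.6] black [522.2  29.9]
foot red [605.6 104.7] green [515.2  91.1] orange [596.  23.] blue [436.5 100.5]
```

Request:
{"method": "servo_tool", "body": {"steps": "0.03 -0.25 -0.1 -0.02; 0.06 -0.5 -0.3 -0.02; 0.078 -0.785 -0.55 -0.02; 0.078 -0.785 -0.8 -0.02; 0.078 -0.785 -0.85 -0.02; 0.078 -0.785 -0.85 -0.02; 0.078 -0.785 -0.85 -0.02; 0.078 -0.785 -0.85 -0.02", "jaw": 0.18, "squeeze": 40}}

```text
t: 2.9
position: [516.6, 90.0, 164.1]
eef_rot: [[-0.995, 0.097, 0.003], [0.097, 0.995, 0.001], [-0.003, 0.001, -1.0]]
ft_force: [-0.2, -0.6, 0.3]
width: 50.7
```

```bash
python3 - <<'E'
from h import *
s=cap("scene"); d=cap("side"); cv2.imwrite("pics/a1.png",np.hstack([s["color"][100:300,220:420],d["color"][170:370,200:400]]).repeat(2,0).repeat(2,1)); print(readout.sense()["position"])
E
```

```text
[516.5471735   89.86051845 163.69355708]
```

View pics/a1.png

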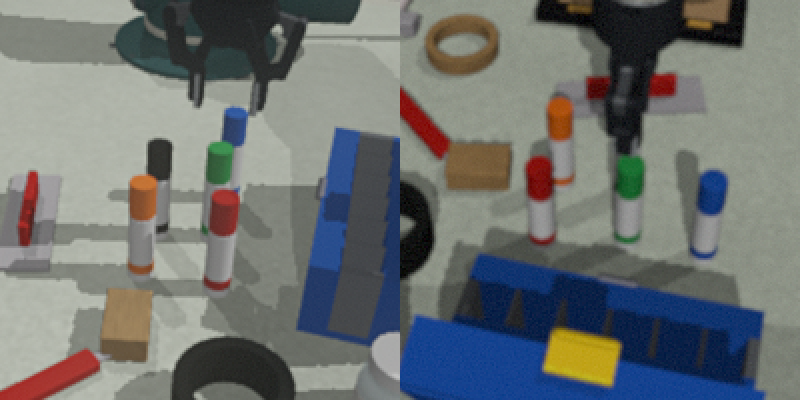

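Request:
{"method": "servo_tool", "body": {"steps": "0 0 -0.13 0; 0 0 -0.26 0; 0 0 -0.39 0; 0 0 -0.39 0; 0 0 -0.39 0"}}

```text
t: 3.5
position: [516.2, 89.3, 84.8]
eef_rot: [[-0.995, 0.098, 0.001], [0.098, 0.995, 0.0], [-0.001, 0.0, -1.0]]
ft_force: [0.8, -0.0, 0.8]
width: 50.4
```

Request:
{"method": "servo_tool", "body": {"steps": "0 0 0 0; 0 0 0 0; 0 0 0 0; 0 0 0 0; 0 0 0 0", "jaw": -0.6}}

```text
t: 4.0
position: [516.7, 89.0, 85.4]
eef_rot: [[-0.995, 0.098, 0.003], [0.098, 0.995, 0.0], [-0.003, 0.001, -1.0]]
ft_force: [-0.3, -1.2, 7.4]
width: 27.4
```

Request:
{"method": "servo_tool", "body": {"steps": "0 0 0.25 0; 0 0 0.5 0; -0.01 0.15 0.58 0; -0.03 0.35 0.58 0; -0.06 0.6 0.58 0; -0.078 0.818 0.58 0; -0.078 0.818 0.58 0; -0.078 0.818 0.58 0; -0.078 0.818 0.58 0; -0.078 0.818 0.58 0; -0.078 0.818 0.58 0"}}

```text
t: 5.1
position: [500.4, 251.6, 199.6]
eef_rot: [[-0.995, 0.1, 0.0], [0.1, 0.995, 0.0], [-0.0, 0.0, -1.0]]
ft_force: [0.4, 0.4, -0.2]
width: 27.6
```

```bash
python3 - <<'E'
from h import *
w=cap("wrist"); cv2.imwrite("pics/w4.png",w["color"]);s=cap("scene"); d=cap("side"); cv2.imwrite("pics/a2.png",np.hstack([s["color"][100:300,320:520],d["color"][200:400,200:400]]).repeat(2,0).repeat(2,1)); print(readout.sense()["position"])
E
```

```text
[500.27025899 252.02112502 199.42041135]
```

View pics/a2.png

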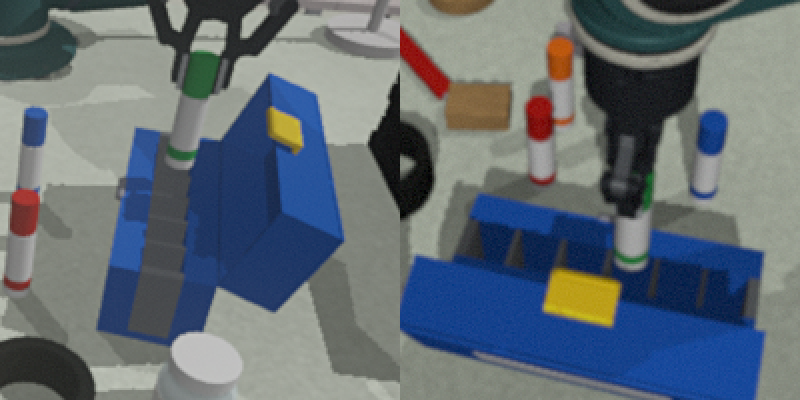

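View pics/w4.png

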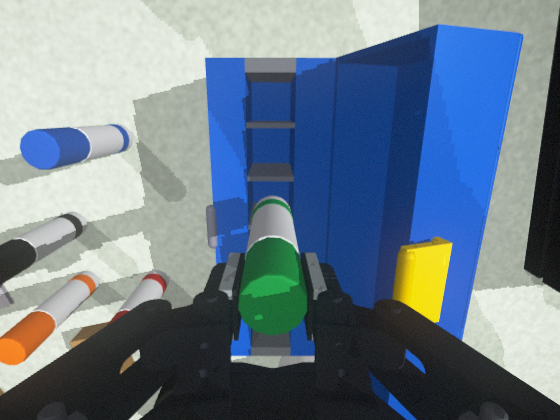

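```bash
python3 - <<'E'
from h import *
w=cap("wrist");s=cap("scene"); d=cap("side"); 
from h import readout
p=readout.sense()["position"]; print(p)
for dz in(-80,-87+0): 
  q=p+[0,0,dz]; print(dz,proj(w,q),proj(s,q),proj(d,q))
def band(c,box,n):
  h=cv2.cvtColor(c["color"],cv2.COLOR_BGR2HSV); m=np.zeros(h.shape[:2],np.uint8);x0,y0,x1,y1=box
  m[y0:y1,x0:x1]=cv2.inRange(h,np.array((45,70,30)),np.array((90,255,255)))[y0:y1,x0:x1]
  k,l,st,ce=cv2.connectedComponentsWithStats(m); print(n,[(st[i].tolist(),ce[i].round(1)) for i in range(1,k) if st[i,4]>8])
band(w,(220,180,330,350),"w");band(s,(395,110,440,190),"s");band(d,(295,280,335,340),"d")
E
```

```text
[500.17492719 252.31941714 199.3099679 ]
-80 [[270.7931794  217.40185264]] [[410.46994474 179.41493194]] [[313.90612645 326.62451596]]
-87 [[270.82524575 214.54084369]] [[409.77337201 182.25229399]] [[313.74934558 328.87046348]]
w [([252, 199, 41, 20, 191], array([272.1, 204.9])), ([236, 238, 77, 98, 5571], array([272.7, 287.7]))]
s [([412, 125, 19, 24, 335], array([420.4, 136.8])), ([404, 172, 15, 8, 62], array([410.3, 176.6]))]
d [([321, 285, 6, 21, 88], array([323.5, 294.9])), ([307, 324, 17, 8, 55], array([314.6, 328.6]))]
```

Request:
{"method": "servo_tool", "body": {"steps": "0 0.002 -0.1 0; 0 0.002 -0.2 0; 0 0.002 -0.3 0; 0 0.002 -0.4 0; 0 0.002 -0.5 0; 0 0.002 -0.515 0; 0 0.002 -0.515 0; 0 0.002 -0.515 0"}}

```text
t: 6.2
position: [500.2, 252.9, 96.6]
eef_rot: [[-0.995, 0.098, 0.0], [0.098, 0.995, 0.0], [-0.0, 0.0, -1.0]]
ft_force: [0.5, -0.0, -1.2]
width: 27.1
```

Request:
{"method": "servo_tool", "body": {"steps": "0 0 0 0; 0 0 0 0; 0 0 0 0; 0 0 0.2 0; 0 0 0.4 0; 0 -0.2 0.5 0; 0 -0.45 0.5 0; 0.05 -0.7 0.5 0; 0.1 -0.95 0.5 0; 0.1 -1 0.5 0;0.1 -1 0.5 0", "jaw": 0.1}}

```text
t: 7.3
position: [520.2, 51.3, 196.5]
eef_rot: [[-0.995, 0.101, 0.0], [0.101, 0.995, -0.0], [-0.0, 0.0, -1.0]]
ft_force: [-0.8, -0.7, 0.5]
width: 46.7
```

```bash
python3 - <<'E'
from h import *
w=cap("wrist");s=cap("scene"); d=cap("side"); cv2.imwrite("pics/w5.png",w["color"]); cv2.imwrite("pics/a3.png",np.hstack([s["color"][100:300,320:520],d["color"][200:400,200:400]]).repeat(2,0).repeat(2,1)); print(readout.sense()["position"])
E
```

```text
[520.06443091  53.86230003 196.35436184]
```

View pics/a3.png

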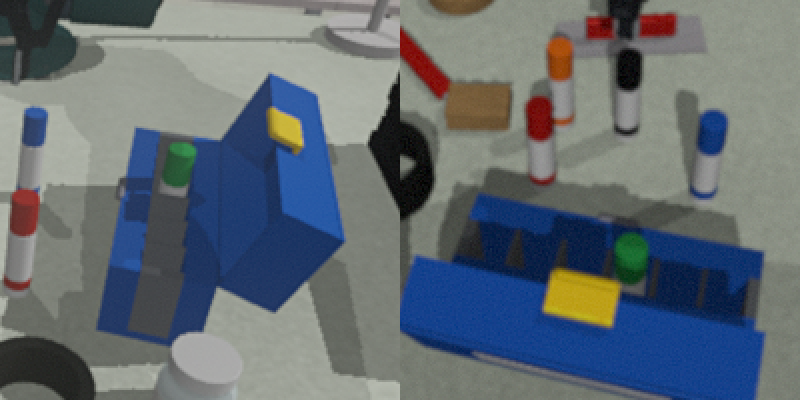

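View pics/w5.png

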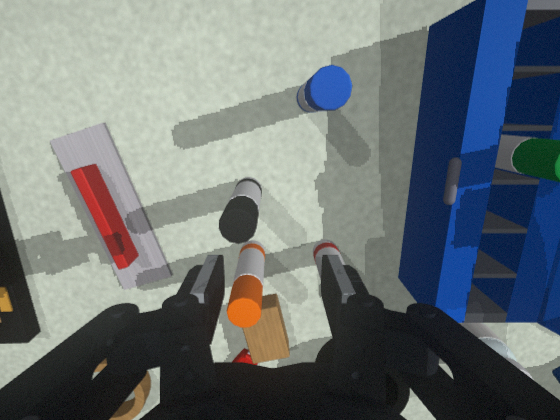

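```bash
python3 - <<'E'
from h import *
w=cap("wrist"); print(readout.sense()["position"])
print("black",onz(w,(239,221),120),"orange",onz(w,(245,309),120),"blue",onz(w,(331,88),120))
E
```

```text
[520.01929546  54.07339156 196.33800133]
black [519.18089167  31.18260317 120.        ] orange [592.22687657  26.57895291 120.        ] blue [435.5625933  101.48517611 120.        ]
```

Request:
{"method": "servo_tool", "body": {"steps": "0.008 -0.128 0 0; 0.008 -0.128 -0.1 0; 0.008 -0.128 -0.25 0; 0.008 -0.128 -0.4 0; 0.008 -0.128 -0.5 0; 0.008 -0.128 -0.556 0; 0.008 -0.128 -0.556 0; 0.008 -0.128 -0.556 0"}}

```text
t: 8.3
position: [522.1, 27.8, 86.1]
eef_rot: [[-0.995, 0.098, 0.001], [0.098, 0.995, 0.0], [-0.001, 0.0, -1.0]]
ft_force: [-0.1, 0.2, 0.2]
width: 47.0
```

Request:
{"method": "servo_tool", "body": {"steps": "0 0 0 0; 0 0 0 0; 0 0 0 0; 0 0 0 0; 0 0 0 0", "jaw": -0.6}}

```text
t: 8.8
position: [522.4, 27.2, 86.4]
eef_rot: [[-0.995, 0.099, 0.002], [0.099, 0.995, -0.0], [-0.002, 0.0, -1.0]]
ft_force: [-0.7, -1.5, 7.7]
width: 26.8
```

Request:
{"method": "servo_tool", "body": {"steps": "0 0 0.25 0; 0 0 0.5 0; 0.02 0.2 0.58 0; 0.05 0.45 0.58 0; 0.08 0.7 0.58 0; 0.095 0.95 0.58 0; 0.095 1 0.58 0; 0.095 1 0.58 0; 0.095 1 0.58 0"}}

```text
t: 9.7
position: [540.7, 226.6, 201.2]
eef_rot: [[-0.995, 0.098, -0.0], [0.098, 0.995, -0.0], [-0.0, -0.0, -1.0]]
ft_force: [0.3, -0.0, -0.1]
width: 27.0
```

Request:
{"method": "servo_tool", "body": {"steps": "0 0.1 0 0; 0 0.1 0 0; 0 0.1 0 0; 0 0.1 0 0; 0 0.1 0 0"}}

```text
t: 10.2
position: [540.8, 246.4, 201.3]
eef_rot: [[-0.995, 0.099, 0.0], [0.099, 0.995, -0.0], [-0.0, -0.0, -1.0]]
ft_force: [0.1, 0.1, -0.8]
width: 26.8
```

```bash
cat > chk.py <<'E'
import sys
from h import *
n=sys.argv[1]
w=cap("wrist");s=cap("scene"); d=cap("side"); cv2.imwrite(f"pics/{n}.png",np.hstack([cv2.resize(s["color"][100:300,340:520],(360,400)),cv2.resize(d["color"][200:400,210:390],(360,400))]));cv2.imwrite(f"pics/{n}w.png",w["color"])
print(readout.sense()["position"].round(1))
E
python3 chk.py a4
```

```text
[540.8 246.9 201.2]
```

View pics/a4.png

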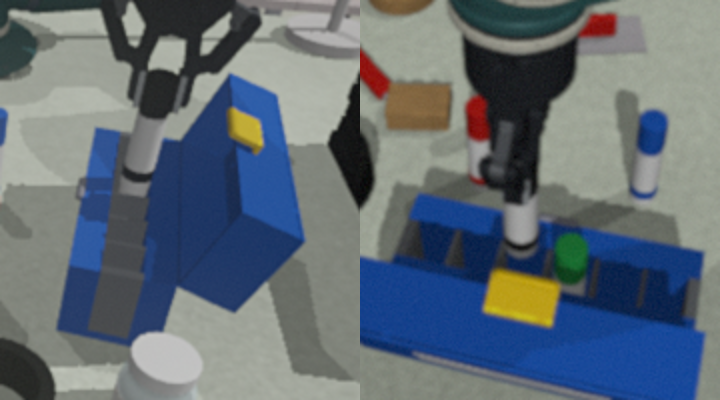

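View pics/a4w.png

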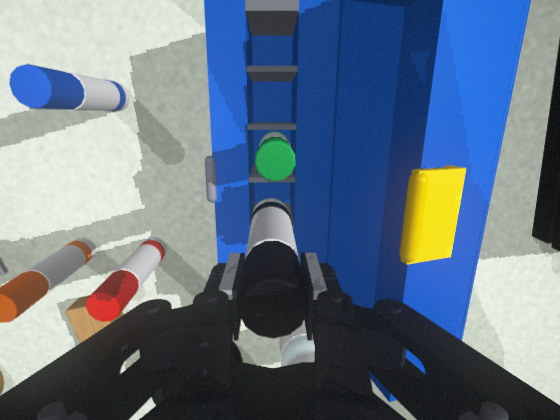

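Request:
{"method": "servo_tool", "body": {"steps": "0.002 0.008 -0.1 0; 0.002 0.008 -0.2 0; 0.002 0.008 -0.3 0; 0.002 0.008 -0.4 0; 0.002 0.008 -0.5 0; 0.002 0.008 -0.52 0; 0.002 0.008 -0.52 0; 0.002 0.008 -0.52 0"}}

```text
t: 11.15
position: [541.2, 248.9, 97.4]
eef_rot: [[-0.995, 0.098, 0.0], [0.098, 0.995, 0.0], [-0.0, 0.0, -1.0]]
ft_force: [0.4, -0.1, -1.4]
width: 26.6
```

Request:
{"method": "servo_tool", "body": {"steps": "0 0 0 0; 0 0 0 0; 0 0 0 0; 0 0 0.2 0; 0 0 0.4 0; 0.05 -0.2 0.5 0; 0.15 -0.45 0.5 0; 0.3 -0.7 0.5 0; 0.3 -0.7 0.5 0; 0.3 -0.7 0.5 0;0.3 -0.7 0.5 0", "jaw": 0.1}}

```text
t: 12.25
position: [600.9, 109.3, 197.0]
eef_rot: [[-0.995, 0.099, -0.0], [0.099, 0.995, 0.0], [0.0, 0.0, -1.0]]
ft_force: [-0.9, 0.3, -0.0]
width: 47.3
```

```bash
python3 chk.py a5
```

```text
[600.7 110.  197.1]
```

View pics/a5w.png

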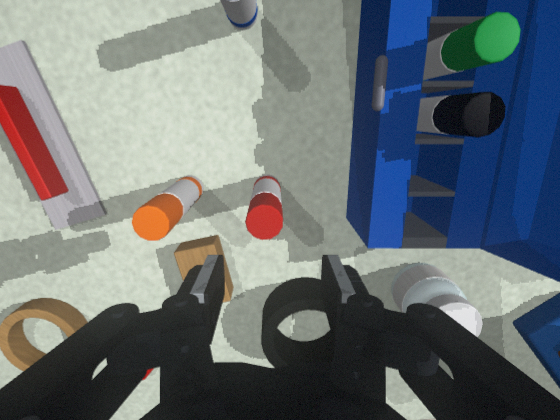

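Request:
{"method": "servo_tool", "body": {"steps": "0.011 -0.034 0 0; 0.011 -0.034 -0.1 0; 0.011 -0.034 -0.25 0; 0.011 -0.034 -0.4 0; 0.011 -0.034 -0.5 0; 0.011 -0.034 -0.556 0; 0.011 -0.034 -0.556 0; 0.011 -0.034 -0.556 0"}}

```text
t: 13.2
position: [603.7, 102.2, 87.0]
eef_rot: [[-0.995, 0.098, 0.001], [0.098, 0.995, 0.0], [-0.001, 0.0, -1.0]]
ft_force: [0.3, 0.3, 1.5]
width: 46.9
```

Request:
{"method": "servo_tool", "body": {"steps": "0 0 0 0; 0 0 0 0; 0 0 0 0; 0 0 0 0; 0 0 0 0", "jaw": -0.6}}

```text
t: 13.7
position: [604.0, 102.2, 87.5]
eef_rot: [[-0.995, 0.098, 0.002], [0.098, 0.995, 0.0], [-0.002, 0.001, -1.0]]
ft_force: [0.3, 1.1, 7.0]
width: 26.7
```

Request:
{"method": "servo_tool", "body": {"steps": "0 0 0.25 0; 0 0 0.5 0; 0.02 0.15 0.58 0; 0.05 0.35 0.58 0; 0.1 0.6 0.58 0; 0.107 0.69 0.58 0; 0.107 0.69 0.58 0; 0.107 0.69 0.58 0; 0.107 0.69 0.58 0; 0.107 0.69 0.58 0"}}

```text
t: 14.7
position: [624.8, 239.0, 202.2]
eef_rot: [[-0.995, 0.099, 0.0], [0.099, 0.995, -0.0], [-0.0, -0.0, -1.0]]
ft_force: [0.4, -0.3, -1.1]
width: 26.8
```

```bash
python3 chk.py a6
```

```text
[624.8 239.4 202.1]
```

View pics/a6.png

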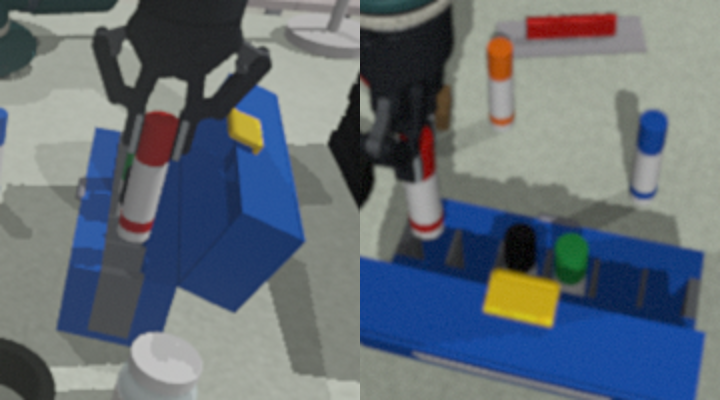

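View pics/a6w.png

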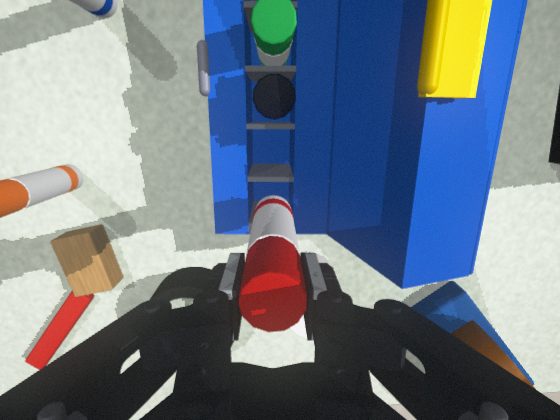

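Request:
{"method": "servo_tool", "body": {"steps": "0 0.003 -0.1 0; 0 0.003 -0.2 0; 0 0.003 -0.3 0; 0 0.003 -0.4 0; 0 0.003 -0.5 0; 0 0.003 -0.52 0; 0 0.003 -0.52 0; 0 0.003 -0.52 0"}}

```text
t: 15.65
position: [624.8, 240.5, 98.3]
eef_rot: [[-0.995, 0.099, 0.0], [0.099, 0.995, 0.0], [-0.0, 0.0, -1.0]]
ft_force: [0.4, 0.6, -0.3]
width: 27.1
```

Request:
{"method": "servo_tool", "body": {"steps": "0 0 0 0; 0 0 0 0; 0 0 0 0; 0 0 0.2 0; 0 0 0.4 0; -0.05 -0.2 0.5 0; -0.1 -0.45 0.5 0; -0.15 -0.7 0.5 0; -0.15 -0.95 0.5 0; -0.15 -1 0.5 0;-0.15 -1 0.5 0;-0.15 -1 0.5 0", "jaw": 0.1}}

```text
t: 16.85
position: [594.8, 41.1, 197.9]
eef_rot: [[-0.995, 0.099, 0.0], [0.099, 0.995, 0.0], [-0.0, 0.0, -1.0]]
ft_force: [0.2, -0.8, -0.2]
width: 47.1
```

```bash
python3 chk.py a7
```

```text
[594.8  41.9 197.8]
```

View pics/a7w.png

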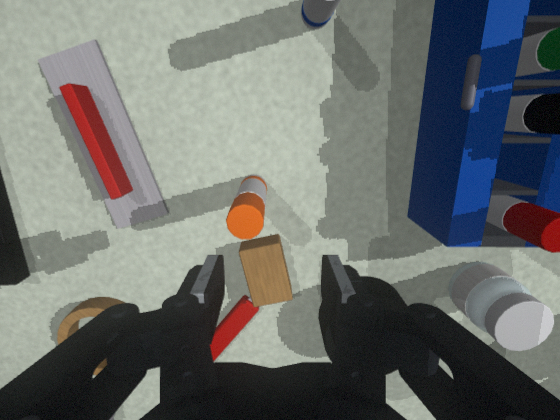

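Request:
{"method": "servo_tool", "body": {"steps": "0.002 -0.095 0 0; 0.002 -0.095 -0.1 0; 0.002 -0.095 -0.25 0; 0.002 -0.095 -0.4 0; 0.002 -0.095 -0.5 0; 0.002 -0.095 -0.556 0; 0.002 -0.095 -0.556 0; 0.002 -0.095 -0.556 0"}}

```text
t: 17.8
position: [595.6, 22.1, 87.7]
eef_rot: [[-0.995, 0.098, 0.001], [0.098, 0.995, 0.0], [-0.001, 0.0, -1.0]]
ft_force: [0.2, 0.1, -0.5]
width: 47.2
```

Request:
{"method": "servo_tool", "body": {"steps": "0 0 0 0; 0 0 0 0; 0 0 0 0; 0 0 0 0; 0 0 0 0", "jaw": -0.6}}

```text
t: 18.3
position: [595.8, 21.6, 88.2]
eef_rot: [[-0.995, 0.098, 0.002], [0.098, 0.995, -0.0], [-0.002, 0.0, -1.0]]
ft_force: [0.1, -1.0, 6.4]
width: 27.1
```

Request:
{"method": "servo_tool", "body": {"steps": "0 0 0.25 0; 0 0 0.5 0; -0.02 0.2 0.58 0; -0.04 0.45 0.58 0; -0.061 0.7 0.58 0; -0.061 0.95 0.58 0; -0.061 1 0.58 0; -0.061 1 0.58 0"}}

```text
t: 19.1
position: [582.7, 223.2, 202.8]
eef_rot: [[-0.995, 0.096, -0.0], [0.096, 0.995, 0.0], [0.0, 0.0, -1.0]]
ft_force: [0.3, -0.2, -0.4]
width: 27.2
```

Request:
{"method": "servo_tool", "body": {"steps": "0 0.115 0 0; 0 0.115 0 0; 0 0.115 0 0; 0 0.115 0 0; 0 0.115 0 0; 0 0.115 0 0"}}

```text
t: 19.7
position: [583.0, 244.0, 202.8]
eef_rot: [[-0.995, 0.099, 0.0], [0.099, 0.995, -0.0], [-0.0, -0.0, -1.0]]
ft_force: [-0.2, -0.1, -0.9]
width: 26.5
```

```bash
python3 chk.py a8
```

```text
[583.  244.4 202.7]
```

View pics/a8w.png

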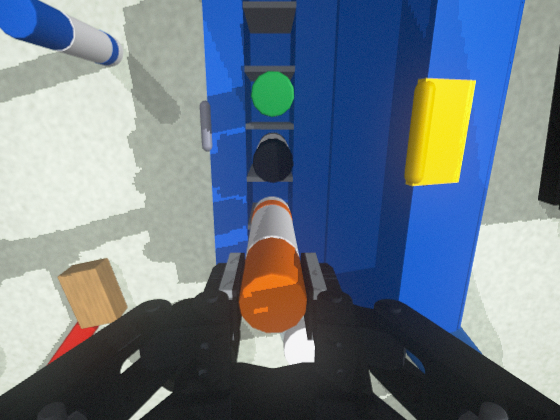

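View pics/a8.png

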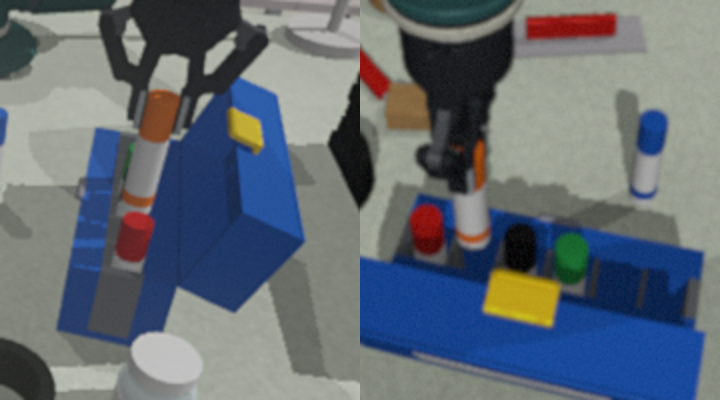

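Request:
{"method": "servo_tool", "body": {"steps": "0 0 -0.1 0; 0 0 -0.2 0; 0 0 -0.3 0; 0 0 -0.4 0; 0 0 -0.5 0; 0 0 -0.52 0; 0 0 -0.52 0; 0 0 -0.52 0"}}

```text
t: 20.65
position: [583.0, 244.7, 99.0]
eef_rot: [[-0.995, 0.098, 0.0], [0.098, 0.995, 0.0], [-0.0, 0.0, -1.0]]
ft_force: [-0.6, -0.1, -0.1]
width: 27.2
```

Request:
{"method": "servo_tool", "body": {"steps": "0 0 0 0; 0 0 0 0; 0 0 0 0; 0 0 0.2 0; 0 0 0.4 0; -0.2 -0.1 0.5 0; -0.4 -0.25 0.5 0; -0.6 -0.45 0.5 0; -0.74 -0.65 0.5 0; -0.74 -0.65 0.5 0;-0.74 -0.65 0.5 0;-0.74 -0.65 0.5 0", "jaw": 0.1}}

```text
t: 21.85
position: [435.5, 115.1, 198.9]
eef_rot: [[-0.995, 0.098, 0.0], [0.098, 0.995, 0.0], [-0.0, 0.0, -1.0]]
ft_force: [0.6, 0.2, -1.3]
width: 46.8
```

```bash
python3 chk.py a9; python3 - <<'E'
from h import *
w=cap("wrist");h=cv2.cvtColor(w["color"],cv2.COLOR_BGR2HSV)
print(readout.sense()["position"].round(1))
E
```

```text
[435.4 115.4 198.4]
[435.4 115.3 198.3]
```

View pics/a9w.png

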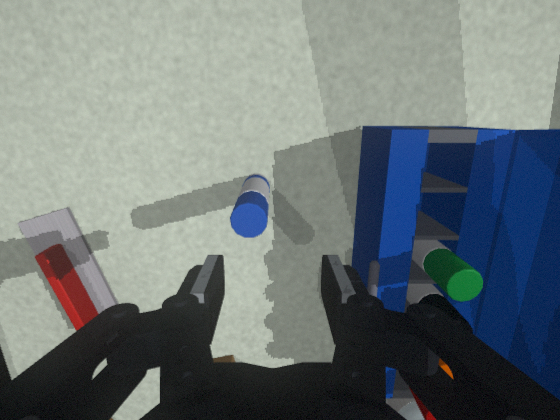

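Request:
{"method": "servo_tool", "body": {"steps": "0.002 -0.08 0 0; 0.002 -0.08 -0.1 0; 0.002 -0.08 -0.25 0; 0.002 -0.08 -0.4 0; 0.002 -0.08 -0.5 0; 0.002 -0.08 -0.556 0; 0.002 -0.08 -0.556 0; 0.002 -0.08 -0.556 0"}}

```text
t: 22.85
position: [435.8, 98.9, 88.3]
eef_rot: [[-0.995, 0.098, 0.001], [0.098, 0.995, 0.0], [-0.001, 0.0, -1.0]]
ft_force: [0.5, 0.1, -0.7]
width: 47.0
```

Request:
{"method": "servo_tool", "body": {"steps": "0 0 0 0; 0 0 0 0; 0 0 0 0; 0 0 0 0; 0 0 0 0", "jaw": -0.6}}

```text
t: 23.35
position: [436.0, 98.7, 88.7]
eef_rot: [[-0.995, 0.098, 0.002], [0.098, 0.995, 0.0], [-0.002, 0.0, -1.0]]
ft_force: [0.2, -0.9, 7.7]
width: 27.0
```

Request:
{"method": "servo_tool", "body": {"steps": "0 0 0.25 0; 0 0 0.5 0; 0.02 0.15 0.58 0; 0.05 0.35 0.58 0; 0.1 0.6 0.58 0; 0.109 0.787 0.58 0; 0.109 0.787 0.58 0; 0.109 0.787 0.58 0; 0.109 0.787 0.58 0; 0.109 0.787 0.58 0"}}

```text
t: 24.35
position: [457.2, 255.2, 203.8]
eef_rot: [[-0.995, 0.099, 0.0], [0.099, 0.995, 0.0], [-0.0, 0.0, -1.0]]
ft_force: [-0.5, -0.4, -0.2]
width: 27.0
```

```bash
python3 chk.py a10
```

```text
[457.3 255.4 203.8]
```

View pics/a10w.png

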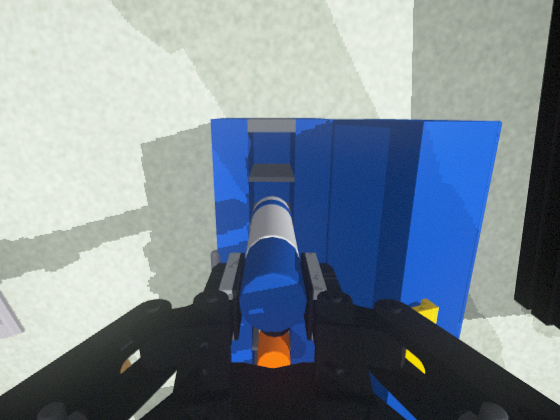

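View pics/a10.png

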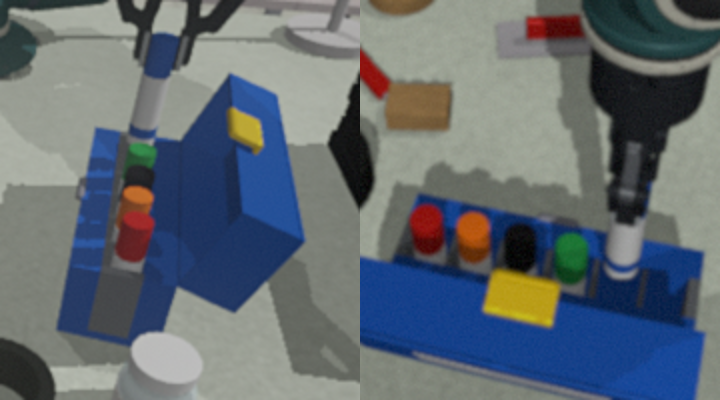

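Request:
{"method": "servo_tool", "body": {"steps": "0.002 0.006 -0.1 0; 0.002 0.006 -0.2 0; 0.002 0.006 -0.3 0; 0.002 0.006 -0.4 0; 0.002 0.006 -0.5 0; 0.002 0.006 -0.52 0; 0.002 0.006 -0.52 0; 0.002 0.006 -0.52 0"}}

```text
t: 25.3
position: [457.7, 257.1, 99.9]
eef_rot: [[-0.995, 0.099, 0.0], [0.099, 0.995, 0.0], [-0.0, 0.0, -1.0]]
ft_force: [0.0, 1.0, -0.7]
width: 27.2
```

Request:
{"method": "servo_tool", "body": {"steps": "0 0 0 0; 0 0 0 0; 0 0 0 0; 0 0 0.2 0; 0 0 0.4 0; 0.1 -0.1 0.6 0; 0.2 -0.3 0.8 0; 0.2 -0.5 1 0; 0.2 -0.5 1 0; 0.2 -0.5 1 0;0.2 -0.5 1 0", "jaw": 0.1}}

```text
t: 26.4
position: [497.3, 157.6, 298.5]
eef_rot: [[-0.995, 0.099, -0.001], [0.099, 0.995, 0.0], [0.001, 0.0, -1.0]]
ft_force: [-0.4, -0.5, 1.3]
width: 46.7
```

```bash
python3 chk.py a11;python3 - <<'E'
from h import *
w=cap("wrist");s=cap("scene"); d=cap("side");print(readout.sense()["t"])
big(s,350,130,510,280,"s5.png",4); big(d,190,280,400,410,"d5.png",3.8)
E
```

```text
[497.1 158.1 298. ]
26.7
```

View pics/a11w.png

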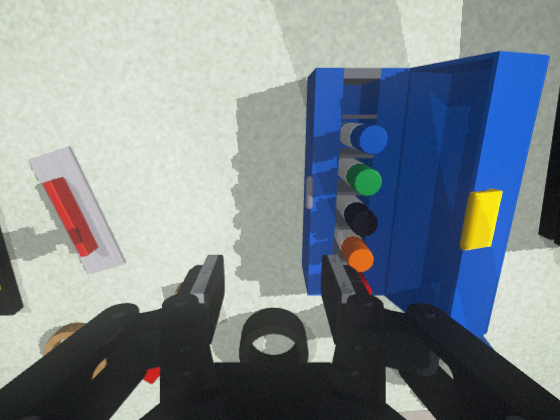

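View pics/s5.png

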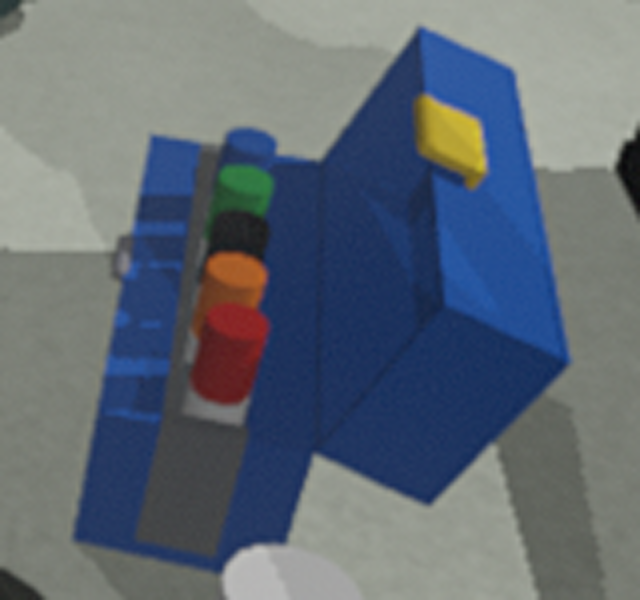

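View pics/d5.png

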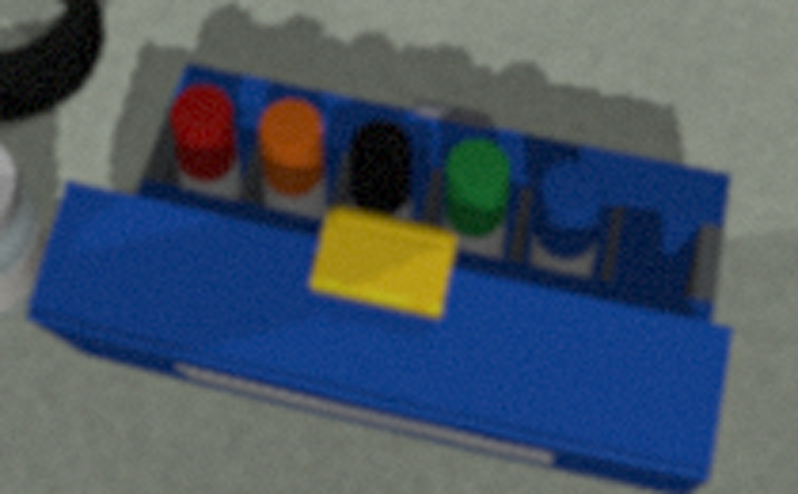

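```bash
python3 - <<'E'
from h import *
s=cap("scene"); big(s,420,80,560,300,"s6.png",2.7)
# w1 stored pose unknown now; recompute analytically from side/scene
for z in(0,100,200): print(z,onz(s,(512,137),z).round(0),onz(s,(528,205),z).round(0),onz(s,(556,265),z).round(0))
C=np.array([520.7,250.8]);ey=np.array([0.0968,0.9953])
for th in [1.95,1.8,1.6,1.4,1.2,1.0,.8,.6,.45,.3,.2,.13,.06,0,-.05]:
  r=80+14.5*(1-max(th,0)/1.95); c,sn=np.cos(th),np.sin(th)
  yl=48-r*c+56*sn+14.5; z=85+r*sn+56*c
  print(th,round(yl,1),(C+yl*ey).round(1),round(z,1))
E
```

```text
0 [-20. 613.   0.] [359. 556.   0.] [564. 551.   0.]
100 [203. 525. 100.] [514. 478. 100.] [682. 474. 100.]
200 [427. 437. 200.] [668. 401. 200.] [799. 398. 200.]
1.95 144.1 [534.7 394.3] 138.6
1.8 135.5 [533.8 385.6] 151.3
1.6 120.9 [532.4 371.1] 165.9
1.4 103.4 [530.7 353.7] 177.4
1.2 83.7 [528.8 334.1] 185.1
1.0 62.6 [526.8 313.1] 188.5
0.8 41.0 [524.7 291.6] 187.5
0.6 19.8 [522.6 270.5] 182.1
0.45 4.8 [521.2 255.6] 175.1
0.3 -9.1 [519.8 241.7] 165.8
0.2 -17.5 [519.  233.3] 158.4
0.13 -23.0 [518.5 227.9] 152.7
0.06 -28.0 [518.  222.9] 146.5
0 -32.0 [517.6 219. ] 141.0
-0.05 -34.7 [517.3 216.3] 136.2
```

View pics/s6.png

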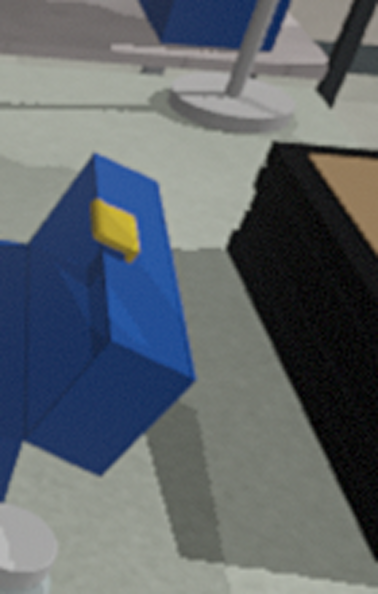

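```bash
python3 - <<'E'
from h import *
s=cap("scene"); w=cap("wrist")
for p in((505,171),(560,287)): print(onz(s,p,0).round(0))
for z in(0,60,120,180): print(z,"scene top corner",onz(s,(522,134),z).round(0),"wrist",onz(w,(555,55),z).round(0),onz(w,(541,232),z).round(0))
c=cap("wrist"); 
# wrist1 image pose: reconstruct by rigid relation tool->cam
E
python3 - <<'E'
import cv2;import numpy as np
cv2.imwrite("pics/w1c.png",cv2.resize(cv2.imread("pics/w1.png")[0:330,360:560],None,fx=1.8,fy=1.8))
E
```

```text
[204. 541.   0.]
[625. 538.   0.]
0 scene top corner [-50. 650.   0.] wrist [389. 528.   0.] [629. 544.   0.]
60 scene top corner [ 87. 593.  60.] wrist [394. 478.  60.] [601. 492.  60.]
120 scene top corner [225. 536. 120.] wrist [399. 429. 120.] [574. 441. 120.]
180 scene top corner [362. 479. 180.] wrist [404. 380. 180.] [546. 390. 180.]
```

View pics/w1c.png

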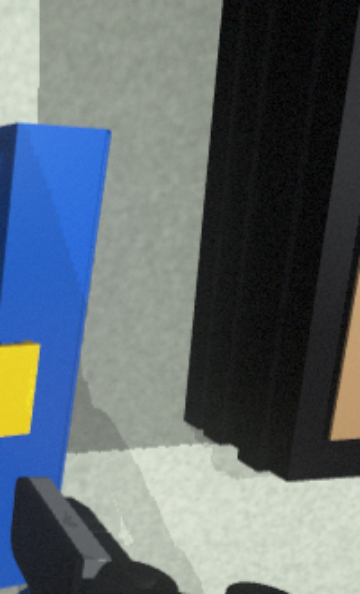

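Request:
{"method": "servo_tool", "body": {"steps": "0.05 0.2 0 0; 0.1 0.45 0 0; 0.15 0.7 0 0; 0.2 0.95 0 0; 0.2 1 0 0; 0.2 1 0 0; 0.2 1 0 0", "jaw": -1}}

```text
t: 27.6
position: [537.5, 356.8, 299.4]
eef_rot: [[-0.995, 0.098, -0.0], [0.098, 0.995, -0.0], [0.0, -0.0, -1.0]]
ft_force: [0.1, 0.1, 0.3]
width: -0.2
```

Request:
{"method": "servo_tool", "body": {"steps": "0 0.2 0 0; 0 0.31 0 0; 0 0.31 -0.1 0; 0 0.31 -0.3 0; 0 0.31 -0.5 0; 0 0.31 -0.7 0; 0 0.31 -0.78 0; 0 0.31 -0.78 0;0 0.31 -0.78 0"}}

```text
t: 28.5
position: [538.3, 419.1, 145.9]
eef_rot: [[-0.995, 0.099, 0.002], [0.099, 0.995, 0.001], [-0.002, 0.001, -1.0]]
ft_force: [0.5, 0.2, -0.1]
width: 0.1
```

```bash
python3 chk.py a12; python3 -c "
from h import *
cv2.imwrite('pics/s7.png',cap('scene')['color'])"
```

```text
[538.3 419.6 146.1]
```

View pics/a12w.png

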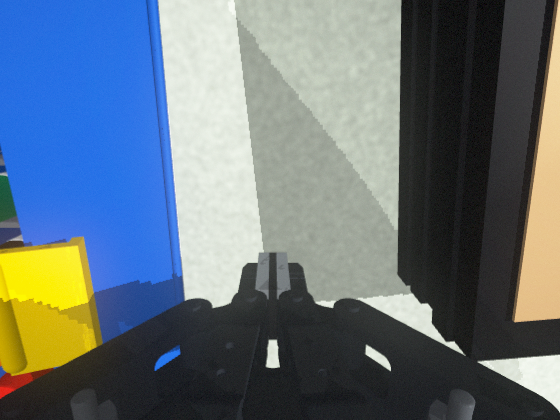

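View pics/s7.png

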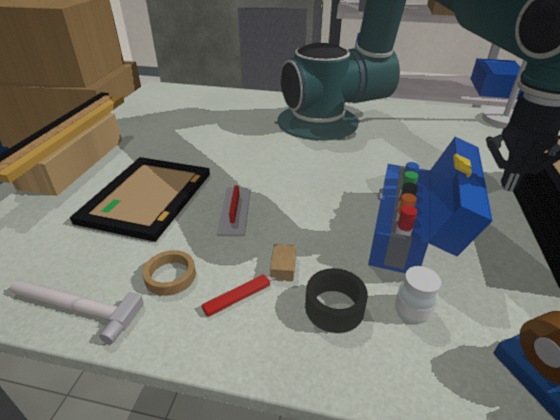

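Request:
{"method": "servo_tool", "body": {"steps": "-0.01 -0.09 0.02 0; -0.02 -0.17 0.025 0; -0.025 -0.2 0.06 0; -0.03 -0.24 0.1 0; -0.034 -0.285 0.13 0; -0.038 -0.33 0.157 0; -0.043 -0.38 0.177 0; -0.048 -0.428 0.195 0; -0.048 -0.428 0.195 0; -0.048 -0.428 0.195 0"}}

```text
t: 29.7
position: [527.8, 333.1, 182.5]
eef_rot: [[-0.995, 0.099, -0.0], [0.099, 0.995, -0.0], [0.0, -0.0, -1.0]]
ft_force: [0.6, 0.6, -0.4]
width: -0.3
```

```bash
python3 chk.py a13
```

```text
[527.7 333.7 181.9]
```

View pics/a13.png

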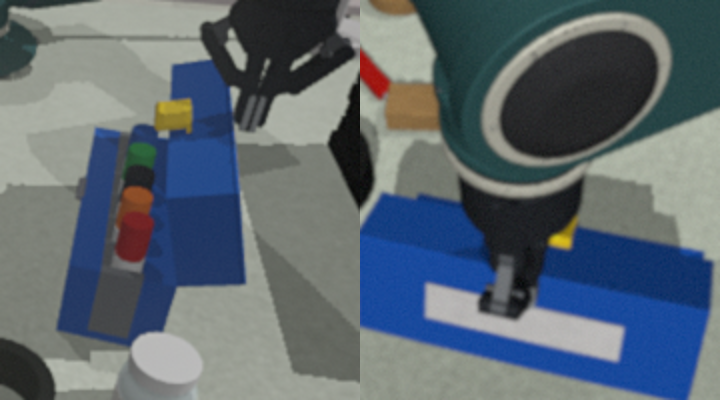

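View pics/a13w.png

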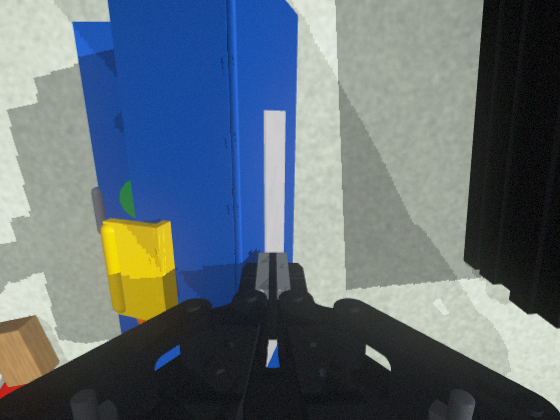

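Request:
{"method": "servo_tool", "body": {"steps": "-0.003 -0.05 0.02 0; -0.005 -0.103 0.033 0; -0.01 -0.155 0.032 0; -0.015 -0.21 0.028 0; -0.02 -0.263 0.016 0; -0.025 -0.316 0 0; -0.029 -0.355 -0.015 0; -0.033 -0.39 -0.034 0; -0.036 -0.425 -0.056 0; -0.04 -0.46 -0.08 0; -0.04 -0.46 -0.08 0; -0.04 -0.46 -0.08 0"}}

```text
t: 31.05
position: [519.8, 241.4, 166.2]
eef_rot: [[-0.995, 0.099, -0.0], [0.099, 0.995, -0.0], [0.0, -0.0, -1.0]]
ft_force: [-0.2, 1.1, 1.2]
width: 0.0
```

```bash
python3 chk.py a14
```

```text
[519.9 241.9 166.5]
```

View pics/a14.png

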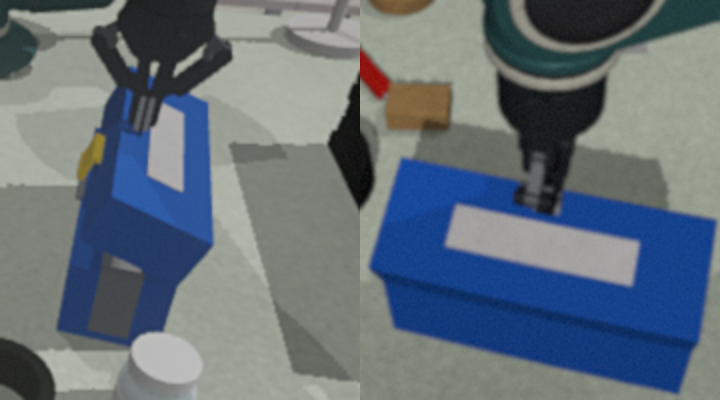

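Request:
{"method": "servo_tool", "body": {"steps": "-0.002 -0.022 -0.02 0; -0.004 -0.043 -0.04 0; -0.006 -0.057 -0.055 0; -0.007 -0.07 -0.07 0; -0.008 -0.083 -0.085 0; -0.01 -0.095 -0.1 0; -0.01 -0.095 -0.115 0; -0.01 -0.095 -0.128 0; -0.01 -0.095 -0.132 0; -0.01 -0.095 -0.135 0; -0.01 -0.095 -0.135 0"}}

```text
t: 32.3
position: [518.2, 222.4, 140.8]
eef_rot: [[-0.995, 0.098, 0.001], [0.098, 0.995, -0.0], [-0.001, -0.0, -1.0]]
ft_force: [-5.5, -6.1, 16.5]
width: 0.1
```

```bash
python3 chk.py a15
```

```text
[518.1 222.4 140.8]
```

View pics/a15.png

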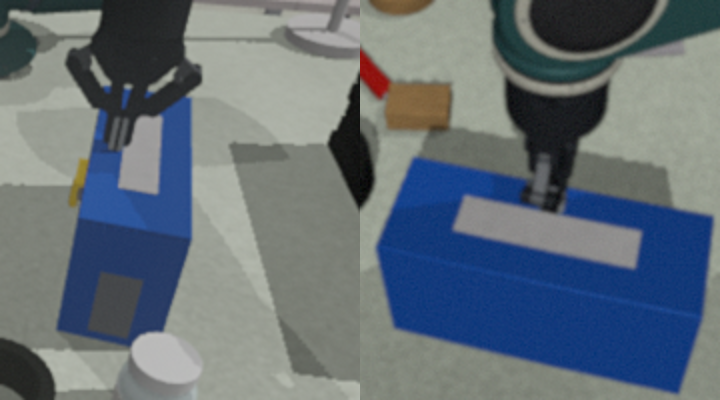

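Request:
{"method": "servo_tool", "body": {"steps": "0 0 -0.006 0; 0 0 -0.012 0; 0 0 -0.012 0"}}

```text
t: 32.75
position: [518.3, 222.5, 140.6]
eef_rot: [[-0.995, 0.098, 0.002], [0.098, 0.995, 0.0], [-0.002, 0.0, -1.0]]
ft_force: [-14.8, -10.0, 36.1]
width: 0.0
```

Request:
{"method": "servo_tool", "body": {"steps": "0 0 0.1 0; 0 0 0.3 0; 0 -0.2 0.5 0; 0 -0.45 0.6 0; 0 -0.7 0.6 0; 0 -0.95 0.6 0; 0 -1 0.6 0; 0 -1 0.6 0"}}

```text
t: 33.55
position: [517.8, 20.4, 256.8]
eef_rot: [[-0.995, 0.101, -0.0], [0.101, 0.995, 0.0], [0.0, -0.0, -1.0]]
ft_force: [-1.2, 0.1, -0.2]
width: -0.0
```

Request:
{"method": "servo_tool", "body": {"steps": "0 -0.25 0 0; 0 -0.5 0 0; 0 -0.75 0 0; 0 -1 0 0; 0 -1 0 0; 0 -1 0 0;0 -1 0 0", "jaw": 1}}

```text
t: 34.25
position: [518.2, -176.2, 256.9]
eef_rot: [[-0.995, 0.097, -0.0], [0.097, 0.995, 0.001], [0.0, 0.001, -1.0]]
ft_force: [0.3, 0.5, -0.8]
width: 85.5
```

```bash
python3 chk.py a16; python3 - <<'E'
from h import *
s=cap("scene"); cv2.imwrite("pics/s8.png",s["color"]); print(readout.sense()["t"])
E
```

```text
[ 518.2 -176.   257.2]
34.45
```

View pics/a16.png

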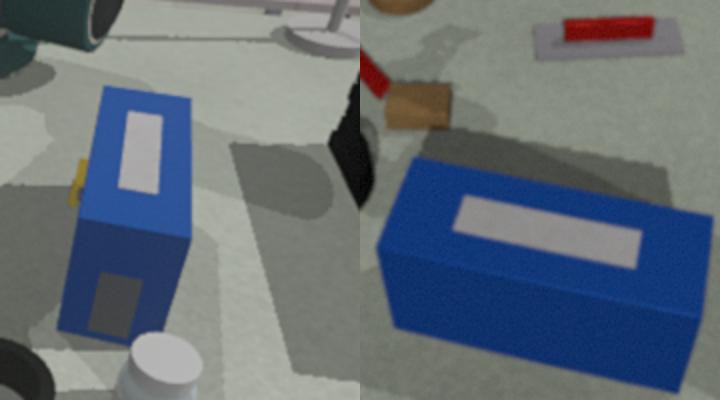

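View pics/a16w.png

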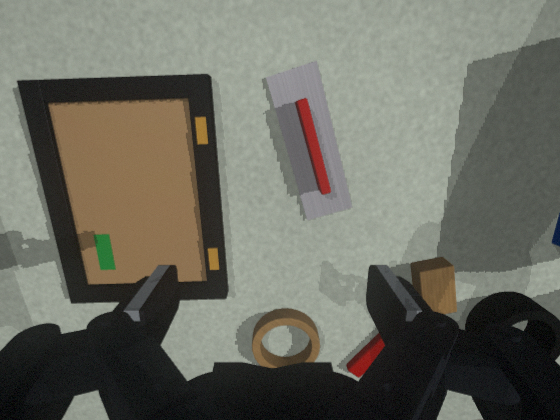

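View pics/s8.png

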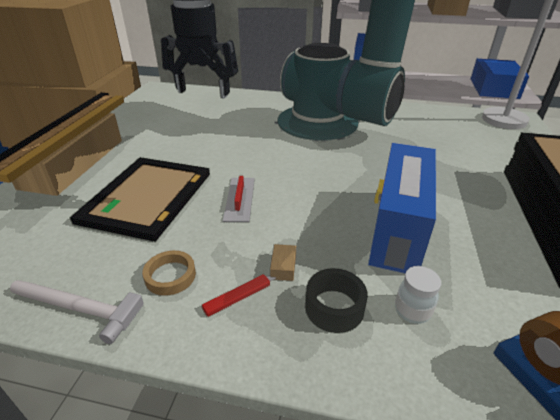

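```bash
python3 - <<'E'
from h import *
w=cap("wrist"); big(w,10,65,240,310,"w6.png",2.4); big(w,255,50,365,230,"w7.png",3.3)
s=cap("scene");d=cap("side"); big(s,210,165,270,230,"s9.png",8);big(d,270,195,360,235,"d9.png",8)
E
```

```text
(no output)
```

View pics/w6.png

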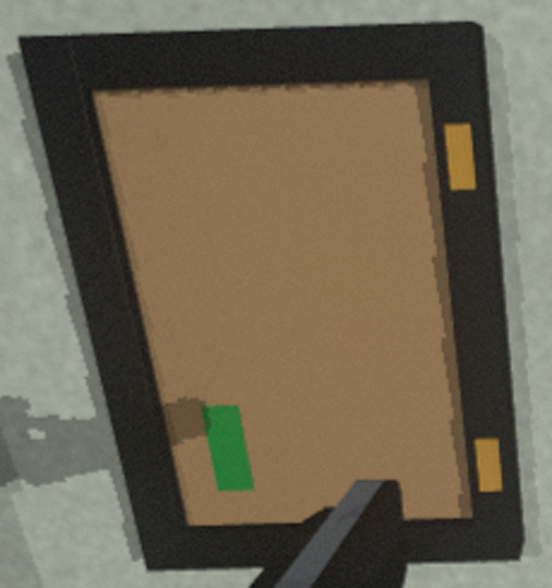

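View pics/w7.png

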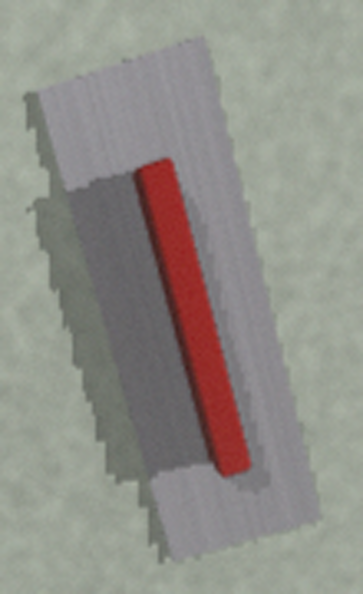

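```bash
python3 - <<'E'
from h import *
w=cap("wrist");print(readout.sense()["position"].round(1))
f=lambda x,y,z:onz(w,(10+x/2.4,65+y/2.4),z)[:2]
a,b=f(430,82,22),f(473,518,22); print("inner",a.round(1),b.round(1),np.hypot(*(b-a)),np.arctan2(*(b-a)[::-1]))
a,b=f(483,27,22),f(522,556,22); print("outer",a.round(1),b.round(1),np.hypot(*(b-a)),np.arctan2(*(b-a)[::-1]))
a,b=f(20,38,22),f(147,568,22); print("outer -y",a.round(1),b.round(1),np.hypot(*(b-a)),np.arctan2(*(b-a)[::-1]))
a,b=f(458,157,22),f(488,465,22);print("hangers",a,b)
g=lambda x,y,z:onz(w,(255+x/3.3,50+y/3.3),z)[:2]
c=[g(*p,5) for p in((38,93),(203,40),(322,520),(168,560))]
print("blade",np.round(c,1),np.mean(c,0),[np.hypot(*(c[i]-c[i-1])).round(1) for i in range(4)])
e=(c[2]+c[3]-c[0]-c[1]); print(np.arctan2(e[1],e[0]))
for e in(c[2]-c[1],c[3]-c[0]): print(np.arctan2(e[1],e[0]))
a,b=g(155,160,35),g(234,473,35); print("bar",a,b,(a+b)/2,np.hypot(*(b-a)),np.arctan2(*(b-a)[::-1]))
E
```

```text
[ 518.  -176.9  257.2]
inner [ 420.9 -259. ] [ 647.2 -274.3] 226.8926289009982 -0.06779482140697686
outer [ 399.7 -230.8] [ 673.4 -250.8] 274.3740823399195 -0.07283453907653684
outer -y [ 383.8 -442.4] [ 660.3 -461.2] 277.0903799218846 -0.06782732522945596
hangers [ 455.6526559  -251.47525983] [ 616.47636778 -261.35742514]
blade [[ 405.9 -170.9]
 [ 394.6 -112.8]
 [ 570.4  -76.6]
 [ 580.9 -137.4]] [ 487.95825615 -124.40752702] [np.float64(178.2), np.float64(59.2), np.float64(179.5), np.float64(61.7)]
0.19589514627404386
0.20303336724441928
0.18870517011761365
bar [ 432.87144982 -134.70543334] [ 540.50279447 -114.22843334] [ 486.68712214 -124.46693334] 109.56191802549625 0.18800445034833563
```

Request:
{"method": "servo_tool", "body": {"steps": "-0.05 0.1 0 0.15; -0.1 0.2 -0.1 0.3; -0.155 0.262 -0.3 0.37; -0.155 0.262 -0.5 0.37; -0.155 0.262 -0.7 0.37; -0.155 0.262 -0.78 0.37; -0.155 0.262 -0.78 0.37; -0.155 0.262 -0.78 0.37; -0.155 0.262 -0.78 0.37", "jaw": 0}}

```text
t: 35.55
position: [487.9, -125.3, 103.3]
eef_rot: [[-0.982, -0.191, 0.003], [-0.191, 0.982, -0.001], [-0.002, -0.001, -1.0]]
ft_force: [0.2, -0.3, 0.1]
width: 43.1
```

```bash
python3 chk.py a17; python3 - <<'E'
from h import *
s=cap("scene"); d=cap("side"); cv2.imwrite("pics/a18.png",np.hstack([cv2.resize(s["color"][100:300,160:340],(360,400)),cv2.resize(d["color"][130:330,230:410],(360,400))]))
r=readout.sense(); print(r["position"],r["eef_rot"][:,0])
E
```

```text
[ 487.5 -125.2  102.4]
[ 487.2120505  -125.02602087  101.85002763] [-9.81609927e-01 -1.90895614e-01 -9.03083139e-04]
```

View pics/a17w.png

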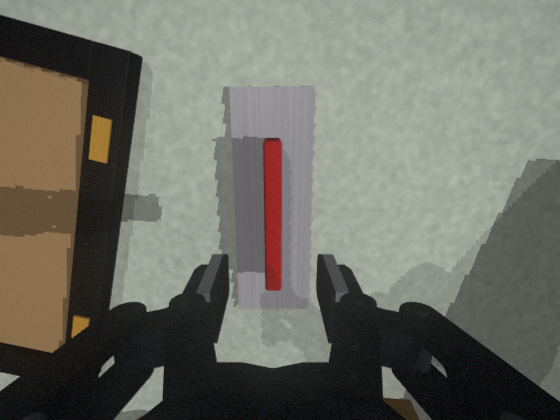

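View pics/a18.png

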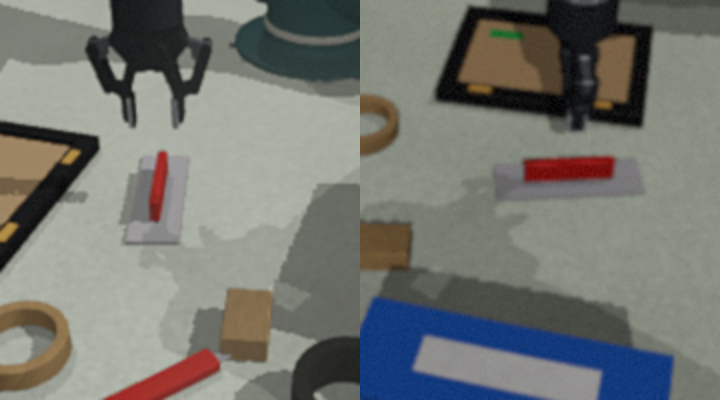

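Request:
{"method": "servo_tool", "body": {"steps": "0 0 -0.15 0; 0 0 -0.3 0; 0 0 -0.42 0; 0 0 -0.454 0; 0 0 -0.454 0; 0 0 -0.454 0"}}

```text
t: 36.4
position: [487.6, -125.1, 11.6]
eef_rot: [[-0.982, -0.191, 0.001], [-0.191, 0.982, -0.0], [-0.001, -0.001, -1.0]]
ft_force: [-0.7, -0.7, 0.5]
width: 42.7
```

Request:
{"method": "servo_tool", "body": {"steps": "0 0 0 0; 0 0 0 0; 0 0 0 0; 0 0 0 0; 0 0 0 0", "jaw": -1, "squeeze": 60}}

```text
t: 36.9
position: [487.6, -125.1, 11.5]
eef_rot: [[-0.982, -0.191, 0.002], [-0.191, 0.982, -0.001], [-0.001, -0.001, -1.0]]
ft_force: [-1.2, 0.4, 7.7]
width: 10.8
```

Request:
{"method": "servo_tool", "body": {"steps": "0 0 0.15 0; 0 0 0.3 0; 0.05 -0.15 0.35 -0.1; 0.1 -0.35 0.35 -0.25; 0.15 -0.6 0.35 -0.335; 0.22 -0.8 0.35 -0.335; 0.22 -0.913 0.35 -0.335; 0.22 -0.913 0.35 -0.335; 0.22 -0.913 0.35 -0.335; 0.22 -0.913 0.35 -0.335; 0.22 -0.913 0.35 -0.335"}}

```text
t: 38.0
position: [531.0, -306.6, 80.5]
eef_rot: [[-0.998, 0.07, 0.0], [0.07, 0.998, -0.0], [-0.0, -0.0, -1.0]]
ft_force: [-0.5, -0.0, -3.0]
width: 10.9
```

```bash
python3 - <<'E'
from h import *
w=cap("wrist");s=cap("scene"); d=cap("side"); cv2.imwrite("pics/a19.png",np.hstack([cv2.resize(s["color"][100:300,50:230],(360,400)),cv2.resize(d["color"][70:270,230:410],(360,400))]))
cv2.imwrite("pics/a19w.png",w["color"])
r=readout.sense(); print(r["position"],r["eef_rot"][:,0],r["ft_force"],r["width"])
E
```

```text
[ 531.0544128  -306.94960124   80.55739345] [-9.97534389e-01  7.01783254e-02 -3.82214348e-04] [ 0.32971543  0.63512847 -1.89389871] 10.634572600965418
```

View pics/a19w.png

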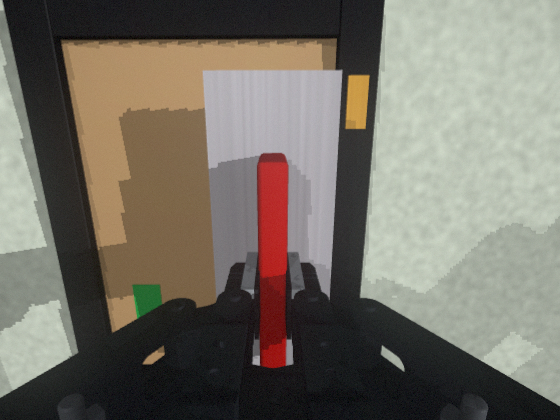

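View pics/a19.png

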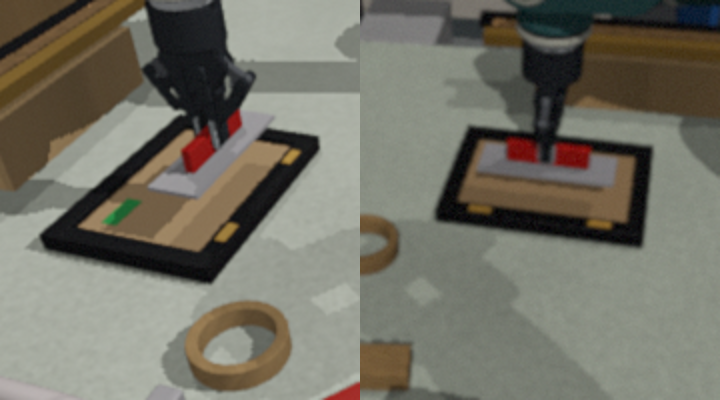

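```bash
python3 - <<'E'
from h import *
w=cap("wrist"); big(w,300,20,400,320,"w8.png",2)
E
```

```text
(no output)
```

View pics/w8.png

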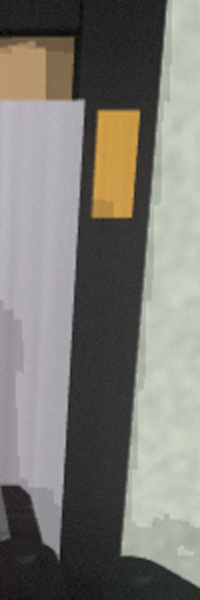

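```bash
python3 - <<'E'
from h import *
w=cap("wrist")
for n,a,b,z in(("rail outer",(165.5,10),(121.5,550),22),("blade",(84.5,105),(62,550),74),("blade L",None,None,74)):
  if a is None: p,q=onz(w,(204,72),z),onz(w,(215,290),z)
  else: p,q=[onz(w,(300+x/2,20+y/2),z) for x,y in(a,b)]
  d=q-p; print(n,p.round(1),q.round(1),np.arctan2(d[1],d[0]))
r=readout.sense(); print(r["position"],np.arctan2(*(-r["eef_rot"][:2,0])[::-1]))
E
```

```text
rail outer [ 415.4 -235.5   22. ] [ 586.6 -246.3   22. ] -0.06305659181376812
blade [ 443.7 -269.3   74. ] [ 552.6 -276.1   74. ] -0.062473455773222636
blade L [ 439.3 -328.9   74. ] [ 545.3 -337.1   74. ] -0.0770228787189096
[ 531.02193728 -307.17430615   80.45193714] -0.0704628153552811
```

Request:
{"method": "servo_tool", "body": {"steps": "0 0 -0.1 0; 0 0 -0.2 0; 0 0 -0.25 0; 0 0 -0.268 0; 0 0 -0.274 0; 0 0 -0.274 0; 0 0 -0.274 0"}}

```text
t: 38.95
position: [531.3, -307.7, 26.3]
eef_rot: [[-0.997, 0.071, 0.001], [0.071, 0.997, -0.001], [-0.001, -0.001, -1.0]]
ft_force: [0.7, -0.5, -2.3]
width: 10.5
```

Request:
{"method": "servo_tool", "body": {"steps": "0 0 -0.003 0; 0 0 -0.003 0"}}

```text
t: 39.15
position: [531.2, -307.7, 25.5]
eef_rot: [[-0.997, 0.071, 0.001], [0.071, 0.997, -0.001], [-0.001, -0.0, -1.0]]
ft_force: [-0.6, -0.1, 2.7]
width: 10.8
```

Request:
{"method": "servo_tool", "body": {"steps": "0.001 0.015 0 0; 0.002 0.03 0 0; 0.003 0.04 0 0; 0.003 0.04 0 0"}}

```text
t: 39.55
position: [531.9, -299.5, 25.5]
eef_rot: [[-0.997, 0.071, 0.001], [0.071, 0.997, -0.001], [-0.001, -0.001, -1.0]]
ft_force: [-0.4, -1.5, 6.6]
width: 10.6
```

Request:
{"method": "servo_tool", "body": {"steps": "0 0.004 0 0; 0.0 0.008 0 0; 0 0.008 0 0"}}

```text
t: 39.85
position: [532.0, -298.5, 25.6]
eef_rot: [[-0.998, 0.071, 0.001], [0.071, 0.998, -0.002], [-0.002, -0.002, -1.0]]
ft_force: [2.6, -7.3, 4.1]
width: 10.7
```

Request:
{"method": "servo_tool", "body": {"steps": "0 0.005 0 0; 0.0 0.005 0 0"}}

```text
t: 40.05
position: [532.0, -298.4, 25.7]
eef_rot: [[-0.997, 0.071, 0.002], [0.071, 0.997, -0.004], [-0.002, -0.004, -1.0]]
ft_force: [1.4, -14.1, 2.7]
width: 10.8
```

Request:
{"method": "servo_tool", "body": {"steps": "0 -0.003 0 0; 0 -0.003 0 0"}}

```text
t: 40.25
position: [532.0, -298.5, 25.6]
eef_rot: [[-0.997, 0.071, 0.001], [0.071, 0.997, -0.002], [-0.002, -0.002, -1.0]]
ft_force: [1.6, -8.8, 4.1]
width: 10.6
```

Request:
{"method": "servo_tool", "body": {"steps": "0 0 0 0; 0 0 0 0; 0 0 0 0; 0 0 0 0", "jaw": -0.41}}

```text
t: 40.65
position: [531.4, -297.2, 24.7]
eef_rot: [[-0.997, 0.071, -0.0], [0.071, 0.997, 0.0], [0.0, 0.0, -1.0]]
ft_force: [-0.1, -1.0, 0.2]
width: 24.9
```

Request:
{"method": "servo_tool", "body": {"steps": "0 0 0.05 0; 0 0 0.1 0; 0 0 0.3 0; 0 0 0.5 0; 0 0.15 0.7 0; 0 0.3 0.8 0; 0 0.3 0.8 0; 0 0.3 0.8 0"}}

```text
t: 41.45
position: [531.7, -237.2, 186.2]
eef_rot: [[-0.998, 0.07, 0.002], [0.07, 0.998, -0.001], [-0.002, -0.001, -1.0]]
ft_force: [0.3, -0.9, -0.5]
width: 25.1
```

```bash
python3 - <<'E'
from h import *
w=cap("wrist");s=cap("scene"); d=cap("side"); cv2.imwrite("pics/a20.png",np.hstack([cv2.resize(s["color"][100:300,50:230],(360,400)),cv2.resize(d["color"][70:270,230:410],(360,400))]))
cv2.imwrite("pics/a20w.png",w["color"]); big(w,60,40,310,300,"a20z.png",2.2)
r=readout.sense(); print(r["t"],r["position"],r["ft_force"],r["width"])
E
```

```text
41.6 [ 531.19230947 -237.97241503  184.07042861] [-0.17397946 -0.72912142 -0.74438598] 25.333244904471748
```

View pics/a20w.png

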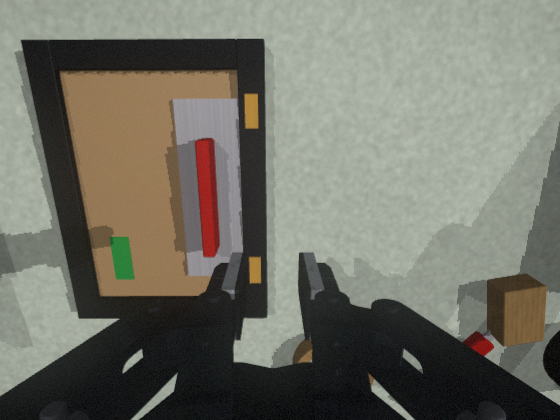

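View pics/a20.png

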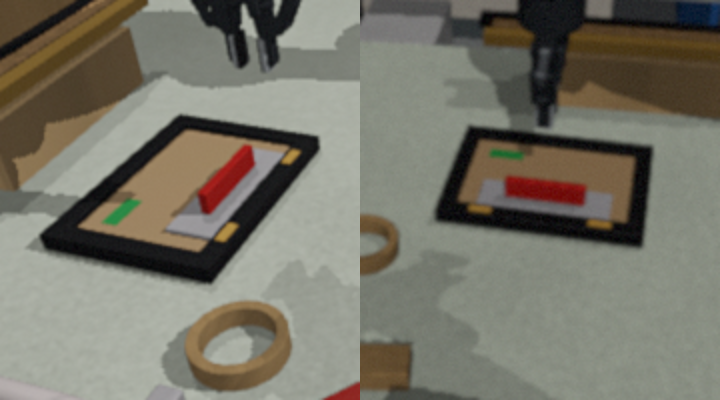

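Request:
{"method": "servo_tool", "body": {"steps": "0 -0.1 0.1 0; 0 -0.3 0.2 0; 0 -0.5 0.2 0; 0 -0.6 0.2 0; 0 -0.6 0.2 0; 0 -0.6 0.2 0; 0 -0.6 0.2 0"}}

```text
t: 42.3
position: [531.5, -356.7, 224.4]
eef_rot: [[-0.998, 0.071, -0.001], [0.071, 0.998, 0.001], [0.001, 0.001, -1.0]]
ft_force: [0.1, 0.7, -0.4]
width: 25.2
```

```bash
python3 - <<'E'
from h import *
w=cap("wrist"); cv2.imwrite("pics/a21w.png",w["color"]); big(w,220,70,390,290,"a21z.png",2.6)
E
```

```text
(no output)
```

View pics/a21z.png

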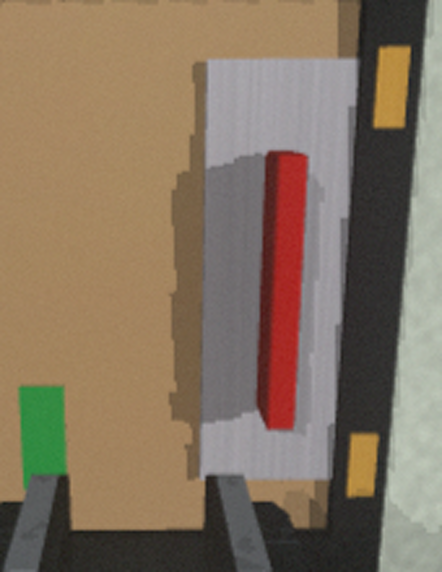

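```bash
python3 - <<'E'
from h import *
s=cap("scene"); cv2.imwrite("pics/end.png",s["color"]); w=cap("wrist"); print(readout.sense()["t"])
f=lambda x,y,z:onz(w,(220+x/2.6,70+y/2.6),z)
c=[f(207,60,19),f(358,60,19),f(331,478,19),f(201,478,19)]; print(np.round(c,1),np.mean(c,0).round(1))
a,b=f(358,20,22),f(328,525,22); print("rail inner",a.round(1),b.round(1))
E
```

```text
42.45
[[ 440.6 -320.6   19. ]
 [ 444.8 -261.2   19. ]
 [ 623.8 -272.3   19. ]
 [ 619.7 -331.5   19. ]] [ 532.2 -296.4   19. ]
rail inner [ 430.3 -262.    22. ] [ 645.9 -274.5   22. ]
```

View pics/end.png

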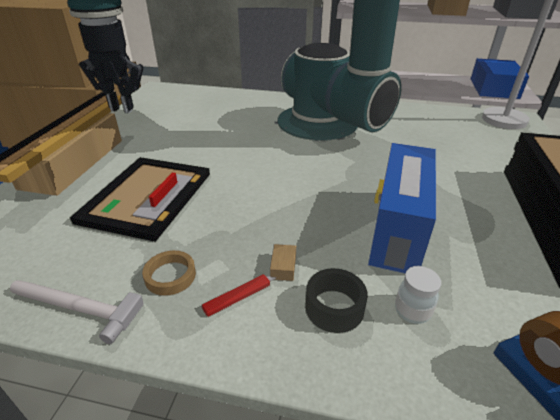

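Everything is in place: the case is shut, the straightedge sits against the hanger rail, and the bystanders have not moved.

```bash
python3 -c "
from rig import ticket; print(ticket.job_done())"
```

```text
the job is handed in; nothing more can be done
None
```

I finished the job and handed it in at about 42 s. It reported no verdict.

- **Markers:** I found five (red, orange, black, green, blue); the yellow one is absent. Each stands cap up in its own well, with the well nearest the base left empty. I judged them seated from the pictures before closing the lid and did not measure their heights.
- **Lid:** I swung it over and pressed it past the catch. The fingertip stopped at 140.8 mm with the lid face expected at 141 mm. With the lid already down, the peak force was about 36 N up and 40 N in total. The later pictures show it fully shut.
- **Straightedge:** It had been knocked aside along the way, so I measured it again before picking it up. I set it on the board, slid it against the hanger rail until the force reached about 14 N, then let go. The last close-up shows the edge flush along its whole length. It is parallel to within about 0.01 rad and roughly centred on the rail (within a few mm).
- **Disagreement:** My early estimates of the rail's inner edge differed by about 2 mm between views. I used contact with the rail to settle the position. The last camera cast put the blade edge within about 1 mm of the rail line.
- **Bystanders:** They look unmoved in the last scene picture, and the gripper was clear of everything at hand-in.

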